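Set the stop collar of a sloping bench punch and close its lever on it

ROBOT

A 6-joint arm with a two-finger parallel gripper is mounted at the origin on the work surface. World frame = base frame: x ahead of the robot, y to its left, z up, the work surface at z = 0. Lengths are in m, angles in degrees, forces in N, time in s.
With the tool pointing down it reaches from about 0.4 to 0.825 m from the base axis. Payload 7 kg.
Tool frame: the origin (TCP) lies at the very end of the fingers, on their centre line; the grasp point (between the pads) lies r.grip_depth behind it (r.grip_depth is the distance from the TCP to the grasp point, in m); z points along the fingers, y is the direction in which the jaws open and shut (so a half turn about z gives the same grasp; the last joint's range is limited). The gripper opens to 88 mm and grips with 3 to 60 N. Pads are 19 mm wide; open, the fingers measure 130 mm over their backs; the gripper's body (78 mm by 193 mm) begins 47 mm behind the grasp point.
Start: joints at [81.767, 20.546, 0.682, 0, -70.136, -16.507], TCP at [0.282, 0.613, 0.227] pointing down, gripper open.
Joint ranges: [-176.03, 176.03], [-82.01, 121.73], [-58.28, 71.71], [-173.87, 95.51], [-174.79, -0.11], [-173.66, 173.66]. Speed limits (degrees/s): [136.94, 136.94, 172.46, 180, 180, 180].

INTERFACE

Orientations are given as [roll, pitch, yaw] about the fixed x, y, z axes, in that order (R = Rz(yaw) Ry(pitch) Rx(roll)).
In Python, from plant import r gives the robot as it stands. The module is installed in compiled form; this text tells all that it offers.
- The arm moves only by the tool step_arm, never from a script. Its argument "increments" is a list of rows, each a list of 3 entries, a list of its own where there are three numbers: the shift along the tool's x, y, z in m, then the turn, a rotation vector about the tool's x, y, z in rad, then the closure, from 0 (fully open) to 1 (shut). In form: [[[x, y, z], [wx, wy, wz], grip], ...]. A call has 1 to 10 rows; each row is the pose to reach, as a shift and turn from the pose commanded when the call began, along the tool's axes at that moment; what a row does not reach only later rows make up. A row lasts 1/10 s, in which the tool goes at most 50 mm and 8.59 degrees, less where a joint would pass 70% of its speed; a pose out of reach is approached as far as the arm can. A call with a gripper value outside its range is refused whole. The fingers move at their own pace and stop on an object; "force" is the grip in N (left out, the last holds). Time passes only in rows, so rows that repeat a pose let the fingers close. It gives the time, the measured TCP pose, the force and the opening at its end, in the units of the state.
- r.get_state(): the state, without advancing time (a new reading comes with each control period).
- r.capture(name): name is "scene" or "top" or "wrist"; returns a dict with "color" (384x512x3 uint8, red, green, blue), "intrinsics" (3x3 intrinsics, pixels), "rvec" (rotation vector, rad) and "tvec" (3), from world to camera coordinates, as OpenCV has them; the wrist camera has in their place "T_tool_cam" (4x4, takes a point from camera to tool coordinates, whose origin is the TCP and whose axes are the flange's). Camera axes: x right, y down, z forward; pixel columns grow to the right and rows downward; lengths in m; the calibration is good to about 2 mm. The wrist camera is an equidistant fisheye: a pixel r from the principal point sees the ray r / f radians off the axis. A picture is of the moment at which its call begins: read the wrist's pose just before it. There is no depth.
- r.close_job(): hands the job in, once; it reports no verdict.
The state is a dict: "time_s": time; "joints": joint angles; "qd": joint speeds; "joint_torque": joint torques, N m; "tcp_pos": TCP position; "eef_rot": TCP orientation; "contact_force": force on the tool from outside, world axes, zero at the start; "moment": the same for the moment, N m; "gripper_width": finger opening in m.
Only numpy, scipy, OpenCV 4.12 (cv2) and the standard library are available. Lean on these libraries where they do the work, as an engineer would, in place of code of your own. Each camera call takes 0.05 s, during which the arm holds its last target.

TASK

On the sloping paper punch, screw the knurled stop collar up its threaded rod until its top face is level, measured along the leaning rod, with the top of the index arm on the gauge post behind it. Then swing the raised lever over and lay it gently on the collar, so that it rests on the collar's top face without driving it off its height, and let go. Leave the index arm and the other things on the desk as they are.

Things in the scene. Friction and masses are not known exactly. Their poses are not given: they have to be found in the camera images.
- bed: sloped top of the grey punch, a plate spanning x -80 to 60, y -115 to 155 mm. Origin: on its top surface at the foot of the fixed threaded rod, 75 mm above the desk. Own z: square to the plate, along the rod, leaning 25 degrees from vertical to the punch's front (the robot's side); own x: up the slope, away from the robot; own y: to the left across the slope
- rod_tip (a point): top end of the fixed steel threaded rod, 12 mm thick, 64 mm above the plate along the rod
- collar_top (a point): centre of the top face of the knurled steel stop collar, on the rod's axis; the collar is a drum 40 mm across (42 over the knurls) and 20 mm tall, its underside 20 mm below this point. At its lowest this point is 38 mm from the plate
- collar (a joint): how far the collar has been turned up from its lowest setting, rad, 0 to 8; it starts at 0 to 1.5. Right-hand thread: anticlockwise, seen from the rod's tip, raises it, 16 mm for a full turn. About 0.15 N m of friction: it stays where it is left, and only some 60 N along the rod would drive it
- index_edge (a point): tip of the top face of the thin steel index arm (10 mm wide, 4 mm thick), at bed x = 64, y = 35 mm; its bed z is the height wanted for collar_top, 8 to 12 mm above the collar's lowest. The arm sits on an 80 mm tall gauge post at bed x = 92, y = 35 mm, behind the rod; it slides with about 8 N of friction and must not be moved
- lever_hinge (a point): centre of the lever's hinge, at bed x = 0, y = 120, z = 50 mm; the hinge line runs along the bed's x axis
- lever_grip (a point): middle of the lever's black round handle, 22 mm thick and 55 mm long along the lever, whose end is 25 mm farther out; 170 mm out from the hinge line and, with the lever laid down, 5 mm above it (bed z)
- lever_foot (a point): point on the lever's underside, between its two flat steel bars (each 8 mm wide, 10 mm thick, with a 16 mm gap that clears the rod), 120 mm out from the hinge; with the lever down it lies over the rod's axis and meets the collar's top face
- lever (a joint): lever's angle in rad: 0 when its underside is parallel to the bed and it points to the bed's -y, growing as it is raised. It starts at 1.6 to 1.85 and stays where it is left (about 0.28 N m of friction, 0.16 kg). Resting on the collar at the wanted height it reads between -0.06 and 0.03
- stamp: round rubber stamp, 34 mm across, 52 mm tall; a bystander, origin at the centre of its underside
- inkpad: ink pad, 55 x 85 x 15 mm; a bystander, origin at the centre of its underside
- clip: binder clip, 30 x 41 x 22 mm; a bystander, origin at the centre of its underside
- stapler: stapler, 140 x 36 mm, 55 mm tall; a bystander, origin at the centre of its underside
- mug: mug, 80 mm across, 95 mm tall; a bystander, origin at the centre of its underside
- tape_roll: empty tape core lying flat, 90 mm across, 24 mm tall; a bystander, origin at the centre of its underside
- calculator: desk calculator, 140 x 95 x 20 mm; a bystander, origin at the centre of its underside

How it is judged (in metres and radians):
On the way, in this order (a step that is already met when the one before it is completed fails the run):
1. with the lever still raised, the collar's top face is brought level with the index arm's top (within 2.5 mm along the rod) (z of collar_top in the frame of index_edge between -0.0025 and 0.0025 m and value of joint lever above 1.2 rad), for 0.3 s.
2. the lever is laid down on the collar (z of lever_foot in the frame of collar_top between -0.0025 and 0.0025 m and z of collar_top in the frame of index_edge between -0.0025 and 0.0025 m), for 0.2 s.
At the end, for the whole second after the job is handed in: the collar's top face is within 2.5 mm (along the rod) of the index arm's top, and the lever is down and at rest on it, its underside within 2.5 mm of the collar's top face (all of step 2 and velocity of joint lever between -0.05 and 0.05 rad/s); the robot touches nothing.
It fails at once if the index arm is shifted by more than 3 mm (distance of index_edge from where it was at the start of the episode above 0.003 m).
It fails at once if the lever is slammed or forced onto the collar (more than 50 N on either of its bars) (contact force between any of lever_c0, lever_c1 and collar_c0 above 50 N).
It fails at once if a bystander is shifted by more than 30 mm (distance of any of stamp, inkpad, clip, stapler, mug, tape_roll, calculator from where it was at the start of the episode above 0.03 m).
It also fails if it takes over 72 s, if anything falls off the work surface, if the arm or the gripper's body presses on something with over 40 N, if the wrist force passes 120 N, or if a joint passes its speed limit or range.

## Working session

There is one attempt and no reset: what is moved stays moved. The work goes in short steps, Python scripts to look and compute and a tool call to move; the robot and the scene stay as the last step left them, time stands still between calls to the robot, and variables do not carry over. Pictures are saved under pics/ and viewed, and the job is handed in when it is done.

Besides the shell and the picture viewer there is one more tool, called after "Emit:" as a command line: name --argument value ..., lists and objects as JSON in quotes. step_arm: Moves the arm, as the interface text tells. Its arguments: {"type":"object","properties":{"increments":{"type":"array","items":{"type":"array"}},"force":{"type":"number"}},"required":["increments"]}

```bash
mkdir -p pics; python3 - <<'E'
from plant import r
import cv2, numpy as np, pickle
s=r.get_state(); print(s, r.grip_depth)
D={}
for n in ["scene","top","wrist"]:
    c=r.capture(n); D[n]=c
    cv2.imwrite(f"pics/{n}0.png",c["color"][:,:,::-1]); print(n,{k:v for k,v in c.items() if k!="color"})
pickle.dump((s,D),open("d0.pkl","wb"))
E
```

```text
{'time_s': 0.0, 'joints': array([ 8.17677862e+01,  2.05903575e+01,  6.34453471e-01, -1.89654153e-02,
       -7.01357254e+01, -1.65056750e+01]), 'qd': array([-0.07474356, -0.1010609 , -0.02410016, -0.00403547, -0.00863304,
       -0.0585745 ]), 'joint_torque': array([ 5.00635906e-04, -5.82717168e+01,  2.93061858e+01,  6.99752882e+00,
        6.89646535e-03, -1.58378393e-04]), 'tcp_pos': array([0.28230666, 0.61260044, 0.22564364]), 'eef_rot': array([ 1.79907081e+02, -8.94109645e-03, -2.47443402e+01]), 'contact_force': array([-0.43973585,  0.88478002,  0.8506516 ]), 'moment': array([0.05825379, 0.01201291, 0.01199095]), 'gripper_width': 0.08730168910859827} 0.0188
scene {'intrinsics': array([[498.95984428,   0.        , 258.5388092 ],
       [  0.        , 498.95984428, 196.16493739],
       [  0.        ,   0.        ,   1.        ]]), 'rvec': array([ 2.06807252,  1.20962227, -0.50964741]), 'tvec': array([-0.33075308, -0.26666365,  1.93593001])}
top {'intrinsics': array([[466.18714248,   0.        , 256.70033907],
       [  0.        , 466.18714248, 195.69872154],
       [  0.        ,   0.        ,   1.        ]]), 'rvec': array([ 2.16828326, -2.21449571,  0.09428583]), 'tvec': array([0.02559393, 0.59610072, 1.80371354])}
wrist {'intrinsics': array([[297.31863964,   0.        , 256.45752996],
       [  0.        , 297.31863964, 192.05873346],
       [  0.        ,   0.        ,   1.        ]]), 'T_tool_cam': array([[-7.51491523e-04, -9.61662753e-01, -2.74233812e-01,
         7.31739837e-02],
       [ 9.99999601e-01, -8.54855875e-04,  2.57414760e-04,
        -1.12290158e-03],
       [-4.81976572e-04, -2.74233510e-01,  9.61663013e-01,
        -1.57180573e-01],
       [ 0.00000000e+00,  0.00000000e+00,  0.00000000e+00,
         1.00000000e+00]])}
```

View pics/scene0.png

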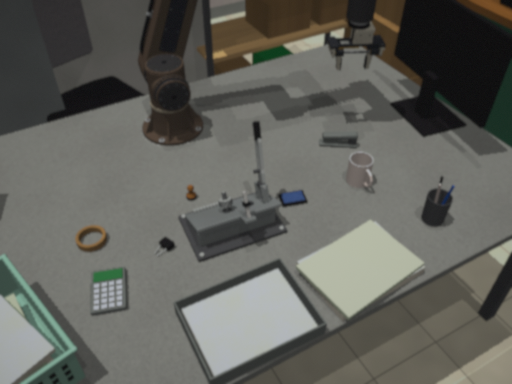

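View pics/top0.png

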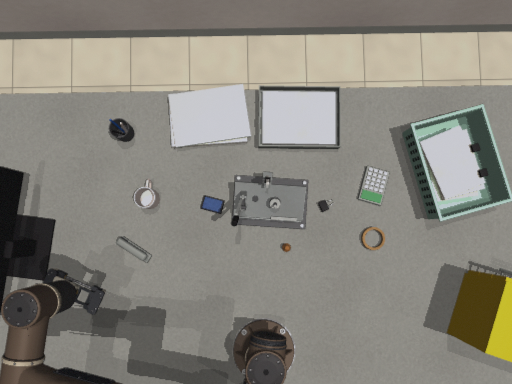

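View pics/wrist0.png

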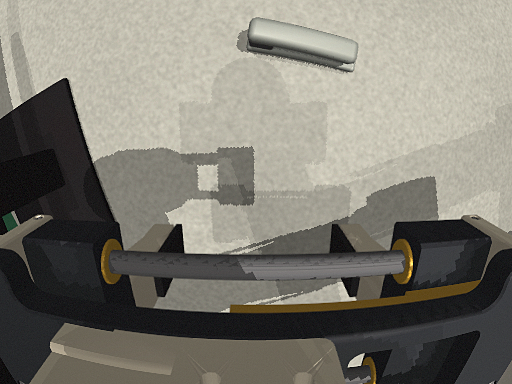

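```bash
python3 - <<'E'
import cv2
a=cv2.imread("pics/top0.png")[160:260,190:320]; cv2.imwrite("pics/topc.png",cv2.resize(a,None,fx=6,fy=6,interpolation=cv2.INTER_CUBIC)[:600,:800])
a=cv2.imread("pics/scene0.png")[115:265,170:320]; cv2.imwrite("pics/scenec.png",cv2.resize(a,None,fx=4,fy=4,interpolation=cv2.INTER_CUBIC))
E
```

```text
(no output)
```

View pics/topc.png

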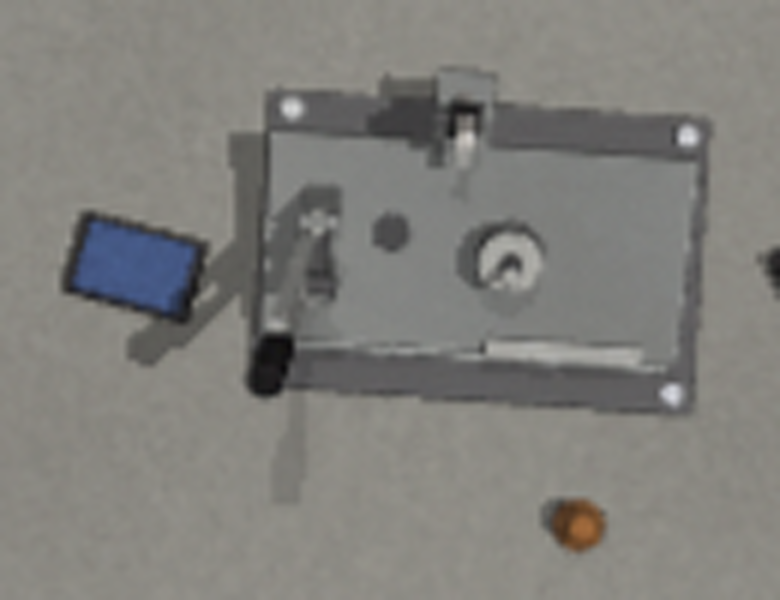

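View pics/scenec.png

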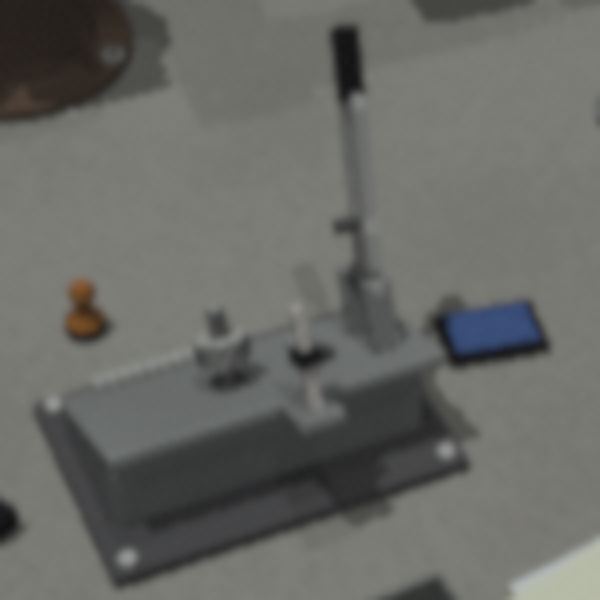

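```bash
cat > h.py <<'E'
import numpy as np, cv2, pickle
from scipy.optimize import least_squares
from scipy.spatial.transform import Rotation as R
T0=pickle.load(open("d0.pkl","rb"))[1]
def proj(c,P):
    P=np.atleast_2d(P).astype(float); 
    return cv2.projectPoints(P,c["rvec"],c["tvec"],c["intrinsics"],None)[0][:,0]
def bedR(yaw): return R.from_euler("z",yaw).as_matrix()@R.from_euler("y",-25,degrees=True).as_matrix()
def bed2w(b,P): return np.array([b[0],b[1],0.075])+np.atleast_2d(P)@bedR(b[2]).T
def projw(c,tcpT,P):
    T=tcpT@c["T_tool_cam"]; Q=(np.atleast_2d(P)-T[:3,3])@T[:3,:3]
    th=np.arctan2(np.hypot(Q[:,0],Q[:,1]),Q[:,2]); ph=np.arctan2(Q[:,1],Q[:,0]); K=c["intrinsics"]
    return np.c_[K[0,2]+K[0,0]*th*np.cos(ph),K[1,2]+K[1,1]*th*np.sin(ph)]
def tcpT(s):
    T=np.eye(4); T[:3,:3]=R.from_euler("xyz",s["eef_rot"],degrees=True).as_matrix(); T[:3,3]=s["tcp_pos"]; return T
E
python3 - <<'E'
from h import *
top=[((.06,.155,0),(270,133)),((.06,-.115,0),(698,158)),((-.08,-.115,0),(690,370)),((-.08,.155,0),(262,345)),((0,0,.064),(512,262))]
sc=[((-.08,-.115,0),(65,400)),((.06,-.115,0),(120,458)),((.06,.155,0),(450,352)),((0,0,.064),(215,314))]
def res(p,full=False):
    b=p
    a=proj(T0["top"],bed2w(b,[t[0] for t in top]))-(np.array([t[1] for t in top])/6+[190,160])
    c=proj(T0["scene"],bed2w(b,[t[0] for t in sc]))-(np.array([t[1] for t in sc])/4+[170,115])
    return np.r_[a,c] if full else np.r_[a,c].ravel()
s=least_squares(res,[.6,0,0],loss="soft_l1"); print(s.x,np.degrees(s.x[2])); print(res(s.x,True).round(1))
b=s.x
for n in("top","scene"):
  c=T0[n];f=6 if n=="top" else 4;o=np.array([190,160] if f==6 else [170,115])
  for th in (1.6,1.7,1.8,1.85):
    g=lambda r,h=.005:[0,.12-r*np.cos(th)+h*np.sin(th)*-1*-1,.05+r*np.sin(th)+h*np.cos(th)]
    print(n,th,((proj(c,bed2w(b,[g(.17),g(.195),[0,.12,.05]]))-o)*f).round().tolist())
  print("idx tip z48 & collar 38, hinge",((proj(c,bed2w(b,[[.064,.035,.048],[0,0,.038],[.092,.035,.08],[.092,.035,0]]))-o)*f).round().tolist())
E
```

```text
[ 0.57833365 -0.05349134 -0.07756448] -4.444117418679291
[[-0.6 -0.3]
 [-0.2 -0.4]
 [-2.2 -1.6]
 [-0.7 -1.4]
 [-0.4  1.7]
 [-1.6  0.5]
 [-2.7  0.8]
 [-0.3 -0.7]
 [-0.2 -1.2]]
top 1.6 [[285.0, 364.0], [281.0, 382.0], [315.0, 253.0]]
top 1.7 [[255.0, 361.0], [246.0, 379.0], [315.0, 253.0]]
top 1.8 [[225.0, 357.0], [212.0, 374.0], [315.0, 253.0]]
top 1.85 [[211.0, 354.0], [195.0, 371.0], [315.0, 253.0]]
idx tip z48 & collar 38, hinge [[459.0, 162.0], [508.0, 257.0], [462.0, 136.0], [461.0, 94.0]]
scene 1.6 [[336.0, 63.0], [331.0, 29.0], [364.0, 281.0]]
scene 1.7 [[357.0, 59.0], [355.0, 25.0], [364.0, 281.0]]
scene 1.8 [[379.0, 58.0], [380.0, 24.0], [364.0, 281.0]]
scene 1.85 [[389.0, 59.0], [392.0, 25.0], [364.0, 281.0]]
idx tip z48 & collar 38, hinge [[292.0, 339.0], [221.0, 341.0], [298.0, 308.0], [319.0, 411.0]]
```

```bash
cat >> h.py <<'E'
B=np.array([0.57833365,-0.05349134,-0.07756448])
def toolR(phi=0.,b=None):
    "tool along -bed z; phi = rotation about bed z (deg) from jaw y=-bed y"
    b=B if b is None else b
    M=bedR(b[2]); M=np.c_[M[:,0],-M[:,1],-M[:,2]]
    return M@R.from_euler("z",-phi,degrees=True).as_matrix()
def inc(s,p,Rt):
    T=tcpT(s); d=T[:3,:3].T@(np.asarray(p).ravel()-T[:3,3]); w=R.from_matrix(T[:3,:3].T@Rt).as_rotvec()
    return d.round(4).tolist(),w.round(4).tolist()
E
python3 - <<'E'
from h import *
from plant import r
s=r.get_state(); Rt=toolR()
print(inc(s,[.35,.5,.45],Rt)); print(inc(s,bed2w(B,[0,0,.26]),Rt))
E
```

```text
([0.1086, 0.0743, -0.224], [0.0786, 0.4318, -0.3484])
([0.4446, 0.5194, -0.0841], [0.0786, 0.4318, -0.3484])
```

Emit:
step_arm --increments '[[[0.02, 0.02, -0.05], [0, 0, 0], 0], [[0.04, 0.03, -0.1], [0, 0, 0], 0], [[0.06, 0.05, -0.15], [0, 0.1, -0.1], 0], [[0.1, 0.07, -0.2], [0.08, 0.2, -0.2], 0], [[0.1, 0.07, -0.22], [0.08, 0.3, -0.3], 0], [[0.1, 0.07, -0.22], [0.08, 0.43, -0.35], 0], [[0.1, 0.07, -0.22], [0.08, 0.43, -0.35], 0], [[0.1, 0.07, -0.22], [0.08, 0.43, -0.35], 0]]'

```text
time_s: 0.95
tcp_pos: [0.3432, 0.5074, 0.4461]
eef_rot: [-179.9, -24.9, -4.3]
contact_force: [0.3, -0.3, -0.2]
gripper_width: 0.0874
```

```bash
python3 - <<'E'
from h import *
from plant import r
s=r.get_state(); Rt=toolR()
print(s["joints"],s["tcp_pos"],inc(s,[.44,.0,.44],Rt)); print(inc(s,bed2w(B,[0,0,.26]),Rt))
E
```

```text
[ 88.78889349   4.92627718  -6.15236853  25.16117259 -81.13556832
  -7.50950461] [0.34321176 0.50735559 0.44614385] ([0.1197, 0.4988, 0.0611], [-0.0031, 0.0022, 0.0019])
([0.0944, 0.5417, 0.1919], [-0.0031, 0.0022, 0.0019])
```

Emit:
step_arm --increments '[[[0.01, 0.05, 0.005], [0, 0, 0], 0], [[0.02, 0.1, 0.01], [0, 0, 0], 0], [[0.035, 0.15, 0.017], [0, 0, 0], 0], [[0.048, 0.2, 0.023], [0, 0, 0], 0], [[0.06, 0.25, 0.03], [0, 0, 0], 0], [[0.07, 0.3, 0.035], [0, 0, 0], 0], [[0.08, 0.35, 0.04], [0, 0, 0], 0], [[0.1, 0.4, 0.05], [0, 0, 0], 0], [[0.11, 0.45, 0.055], [0, 0, 0], 0], [[0.12, 0.5, 0.06], [0, 0, 0], 0]]'

```text
time_s: 1.95
tcp_pos: [0.437, 0.0153, 0.4426]
eef_rot: [-179.7, -25.0, -4.5]
contact_force: [1.8, 0.4, 0.4]
gripper_width: 0.0874
```

```bash
python3 - <<'E'
from h import *
from plant import r
s=r.get_state(); Rt=toolR()
print(s["joints"],s["tcp_pos"]); print(inc(s,bed2w(B,[0,0,.24]),Rt))
E
```

```text
[ 45.60434876 -24.9615045  -27.9023683   19.76330205 -71.22289407
  36.21063824] [0.43700246 0.01532479 0.44255127]
([-0.0228, 0.0586, 0.1546], [-0.0058, 0.0001, -0.0003])
```

Emit:
step_arm --increments '[[[-0.01, 0.03, 0.03], [0, 0, 0], 0], [[-0.015, 0.05, 0.06], [0, 0, 0], 0], [[-0.02, 0.059, 0.1], [0, 0, 0], 0], [[-0.023, 0.059, 0.13], [0, 0, 0], 0], [[-0.023, 0.059, 0.15], [0, 0, 0], 0], [[-0.023, 0.059, 0.155], [0, 0, 0], 0], [[-0.023, 0.059, 0.155], [0, 0, 0], 0], [[-0.023, 0.059, 0.155], [0, 0, 0], 0]]'

```text
time_s: 2.75
tcp_pos: [0.4777, -0.0445, 0.2926]
eef_rot: [-179.8, -25.0, -4.4]
contact_force: [0.3, -0.9, 0.2]
gripper_width: 0.0878
```

```bash
cat >> h.py <<'E'
def shot(n,tag):
    from plant import r
    s=r.get_state(); c=r.capture(n); cv2.imwrite(f"pics/{tag}.png",c["color"][:,:,::-1]); pickle.dump((s,c),open(f"{tag}.pkl","wb")); return s,c
def crop(tag,x0,y0,x1,y1,f):
    a=cv2.imread(f"pics/{tag}.png")[y0:y1,x0:x1]; cv2.imwrite(f"pics/{tag}_c{x0}_{y0}.png",cv2.resize(a,None,fx=f,fy=f,interpolation=cv2.INTER_CUBIC))
E
python3 - <<'E'
from h import *
s,c=shot("wrist","w1"); print(s["tcp_pos"],s["eef_rot"],s["joints"])
T=tcpT(s)
P={"tip":[0,0,.064],"col38":[0,0,.038],"idx48":[.064,.035,.048],"c1":[.06,.155,0],"c2":[.06,-.115,0],"c3":[-.08,-.115,0],"c4":[-.08,.155,0],"hinge":[0,.12,.05]}
for k,v in P.items(): print(k,projw(c,T,bed2w(B,v)).round(1))
E
```

```text
[ 0.47765575 -0.0445369   0.29260762] [-179.78577008  -25.00594834   -4.44032568] [ 28.60479072 -17.80568665 -42.26163079  18.55397697 -45.60649005
  46.28987458]
tip [[259. 174.]]
col38 [[258.9 169.5]]
idx48 [[229.  117.8]]
c1 [[147.  122.9]]
c2 [[343.2 121.6]]
c3 [[337.1 218.5]]
c4 [[154.6 218. ]]
hinge [[161.8 172.2]]
```

View pics/w1.png

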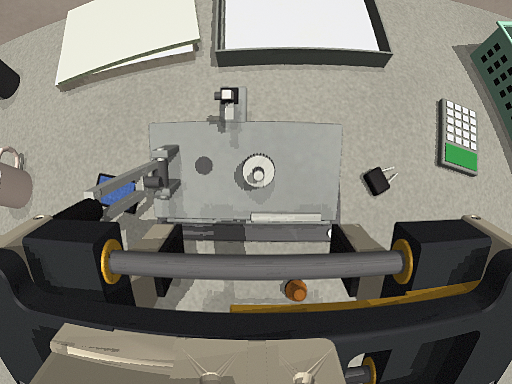

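```bash
python3 - <<'E'
from h import *
crop("w1",140,80,360,230,3.6)
E
```

```text
(no output)
```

View pics/w1_c140_80.png

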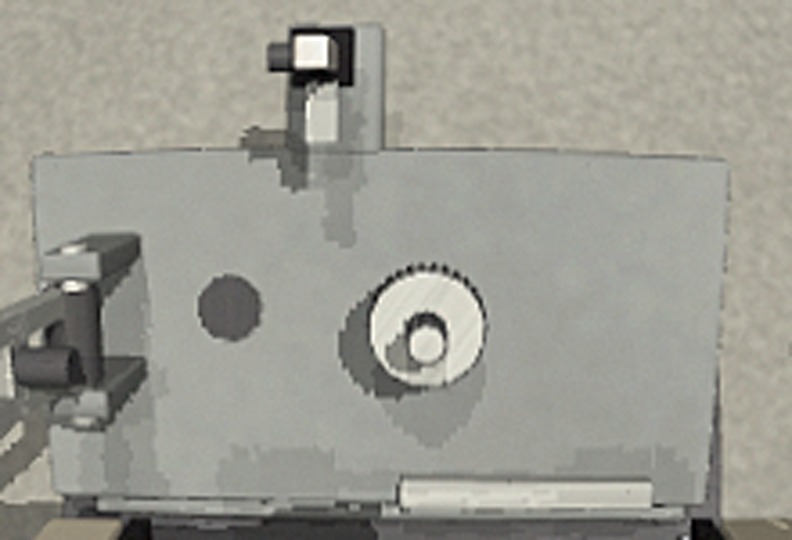

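```bash
python3 - <<'E'
from h import *
s,c=pickle.load(open("w1.pkl","rb")); T=tcpT(s)
W=[((.06,.155,0),(32,155)),((.06,-.115,0),(727,160)),((-.08,-.115,0),(706,503)),((-.08,.155,0),(50,497)),((0,0,.064),(427,342))]
uv=np.array([w[1] for w in W])/3.6+[140,80]
f=lambda b:(projw(c,T,bed2w(b,[w[0] for w in W]))-uv)
z=least_squares(lambda b:f(b).ravel(),B); print(z.x,np.degrees(z.x[2]),f(z.x).round(2).tolist())
b=z.x
for h in (.038,.04,.042,.046,.048,.05):
  print(h,((projw(c,T,bed2w(b,[[0,0,h],[.02,0,h],[-.02,0,h],[0,.02,h],[0,-.02,h],[.064,.035,h],[.064,.04,h],[.064,.03,h],[.064,.035,h-.004]]))-[140,80])*3.6).round().astype(int).tolist())
E
```

```text
[ 0.57685779 -0.05303624 -0.08827968] -5.058053270324755 [[-1.7, -0.26], [1.59, -0.96], [0.26, 0.65], [0.04, -0.2], [-0.17, 0.32]]
0.038 [[426, 326], [427, 269], [426, 383], [368, 326], [485, 327], [323, 138], [308, 138], [338, 138], [324, 138]]
0.04 [[426, 328], [427, 270], [426, 384], [368, 327], [485, 328], [323, 139], [308, 139], [338, 139], [324, 138]]
0.042 [[426, 329], [427, 271], [426, 386], [367, 328], [485, 330], [322, 139], [307, 139], [337, 139], [323, 138]]
0.046 [[426, 331], [427, 272], [426, 389], [367, 331], [486, 332], [321, 139], [306, 139], [336, 139], [322, 139]]
0.048 [[426, 333], [427, 273], [426, 391], [366, 332], [486, 333], [320, 139], [305, 139], [336, 139], [322, 139]]
0.05 [[426, 334], [427, 274], [426, 392], [366, 333], [487, 335], [320, 140], [304, 140], [335, 139], [321, 139]]
```

```bash
sed -i 's/^B=.*/B=np.array([0.57686,-0.05304,-0.08828])/' h.py; cat >> h.py <<'E'
def sideR(th): return toolR(0)@R.from_euler("x",th,degrees=True).as_matrix()
E
python3 - <<'E'
from h import *
from plant import r
s=r.get_state()
print(inc(s,bed2w(B,[0.01,-.12,.16]),sideR(30)));print(inc(s,bed2w(B,[0.01,-.1,.09]),sideR(60)))
E
```

```text
([0.007, 0.1206, 0.0784], [0.5149, 0.0021, 0.0099])
([0.0071, 0.1013, 0.1486], [1.0385, 0.0047, 0.0094])
```

Emit:
step_arm --increments '[[[0.002, 0.04, 0.02], [0.14, 0, 0.01], 0.3], [[0.005, 0.08, 0.05], [0.28, 0, 0.01], 0.3], [[0.007, 0.12, 0.08], [0.42, 0, 0.01], 0.3], [[0.007, 0.12, 0.08], [0.54, 0, 0.01], 0.3], [[0.007, 0.12, 0.1], [0.68, 0, 0.01], 0.3], [[0.007, 0.11, 0.12], [0.82, 0, 0.01], 0.3], [[0.007, 0.105, 0.14], [0.96, 0, 0.01], 0.3], [[0.007, 0.101, 0.148], [1.04, 0, 0.01], 0.3], [[0.007, 0.101, 0.148], [1.04, 0, 0.01], 0.3], [[0.007, 0.101, 0.148], [1.04, 0, 0.01], 0.3]]'

```text
time_s: 3.8
tcp_pos: [0.5392, -0.1518, 0.1611]
eef_rot: [-123.4, -24.6, -4.7]
contact_force: [1.8, 0.2, -0.9]
gripper_width: 0.0612
```

```bash
python3 - <<'E'
from h import *
s,c=shot("wrist","w2"); print(s["joints"]); T=tcpT(s)
for k,v in {"tip":[0,0,.064],"col38":[0,0,.038],"idx46":[.064,.035,.046],"idx50":[.064,.035,.05]}.items(): print(k,projw(c,T,bed2w(B,v)).round(1))
E
```

```text
[-37.19738483  29.64844998  -0.691537   -55.85330458 -88.09424312
 153.11258946]
tip [[219.2 202.4]]
col38 [[243.6 197.7]]
idx46 [[217.8 128.5]]
idx50 [[214.1 128.7]]
```

View pics/w2.png

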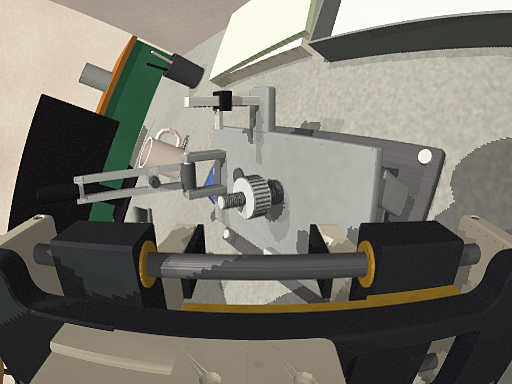

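Emit:
step_arm --increments '[[[0, 0, 0], [0, 0, 0], 0.3], [[0, 0, 0], [0, 0, 0], 0.3], [[0, 0, 0], [0, 0, 0], 0.3]]'

```text
time_s: 4.15
tcp_pos: [0.5387, -0.1498, 0.1622]
eef_rot: [-124.0, -24.5, -4.6]
contact_force: [-0.4, -0.9, 0.6]
gripper_width: 0.0613
```

```bash
python3 - <<'E'
from h import *
s,c=shot("wrist","w3"); print(s["joints"]); T=tcpT(s)
for k,v in {"tip":[0,0,.064],"col38":[0,0,.038],"idx46":[.064,.035,.046],"idx50":[.064,.035,.05]}.items(): print(k,projw(c,T,bed2w(B,v)).round(1))
crop("w3",170,80,320,230,4); crop("w3",190,155,300,230,7);crop("w3",170,75,290,155,6.5)
E
```

```text
[-36.89507253  29.16547215  -0.99329279 -55.64428731 -87.64912354
 152.84369116]
tip [[220.5 202.4]]
col38 [[244.9 197.6]]
idx46 [[218.7 128.1]]
idx50 [[215.  128.3]]
```

View pics/w3_c190_155.png

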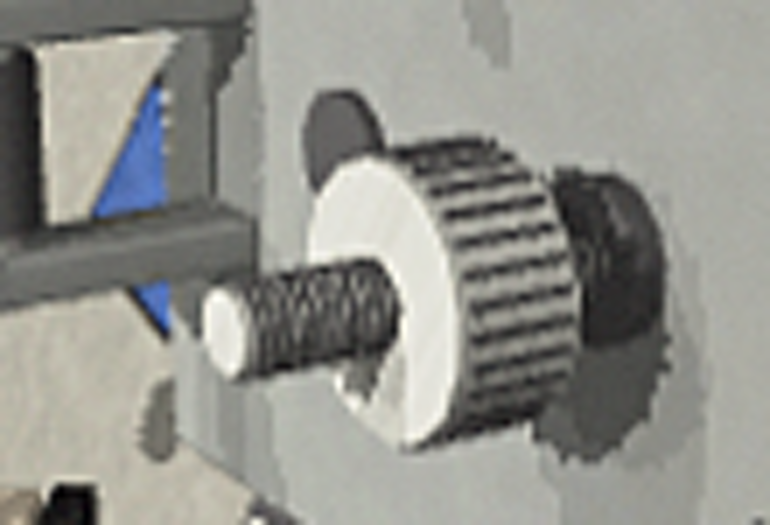

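View pics/w3_c170_75.png

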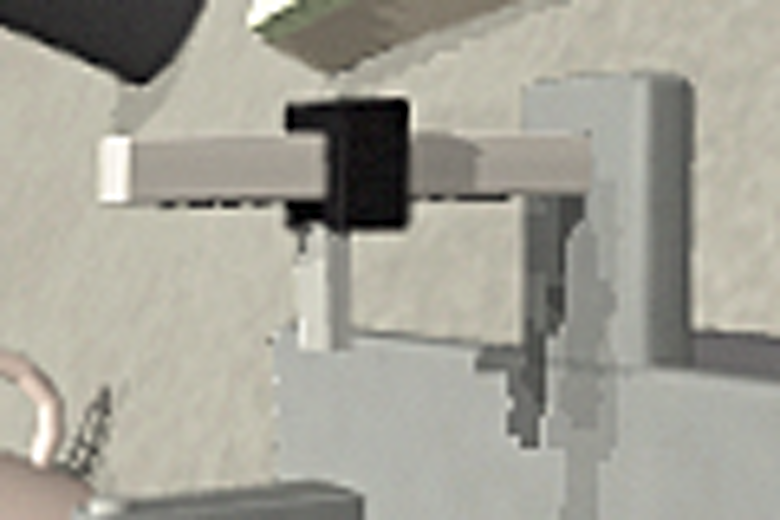

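View pics/w3.png

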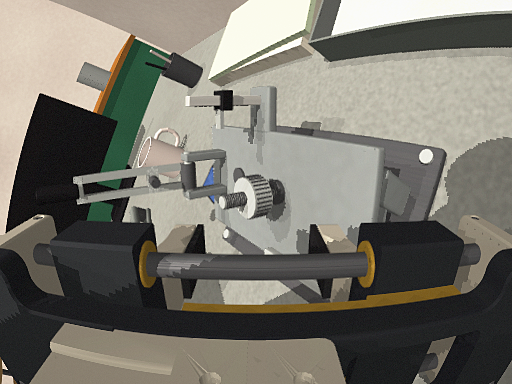

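```bash
python3 - <<'E'
from h import *
crop("w3",190,100,390,235,4)
E
```

```text
(no output)
```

View pics/w3_c190_100.png

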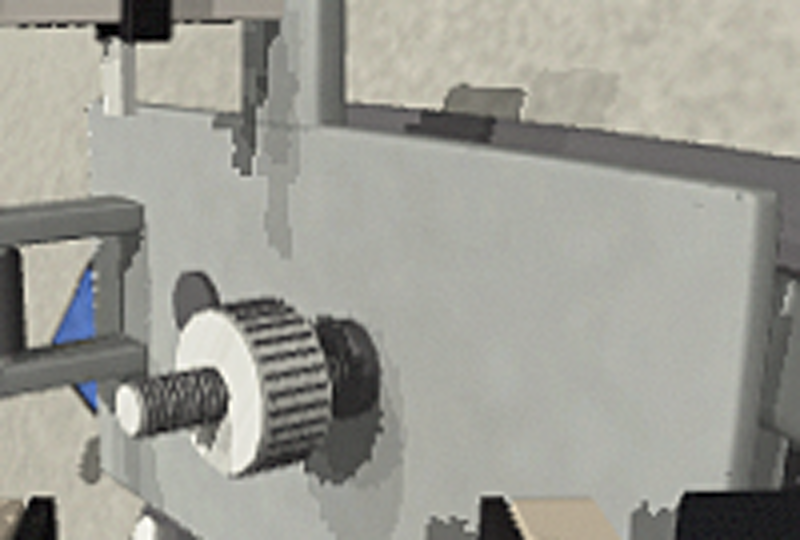

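```bash
cat > fit.py <<'E'
from h import *
def fit(tag,anchors,coltop,idx,prior=(0.006,0.003),extra=None):
    s,c=pickle.load(open(f"{tag}.pkl","rb")); T=tcpT(s)
    A=np.array([a[0] for a in anchors],float); U=np.array([a[1] for a in anchors],float)
    t=np.linspace(0,2*np.pi,180)
    def pr(p,P):
        D=np.eye(4); D[:3,:3]=R.from_rotvec(p[:3]).as_matrix(); D[:3,3]=p[3:6]
        c2=dict(c); c2["T_tool_cam"]=c["T_tool_cam"]@D
        return projw(c2,T,bed2w(B,P))
    def f(p):
        r=[(pr(p,A)-U).ravel()/0.6]
        if len(coltop):
            ring=pr(p,np.c_[.0202*np.cos(t),.0202*np.sin(t),0*t+p[6]])
            cen=pr(p,[[0,0,p[6]]])[0]
            for q in coltop:
                d=np.linalg.norm(ring-q,axis=1); i=d.argmin(); n=(ring[i]-cen);n/=np.linalg.norm(n)
                r.append([(ring[i]-q)@n/0.4])
        for P,q in idx: r.append((pr(p,[[P[0],P[1],p[7]+P[2]]])[0]-q)/0.4)
        r.append(p[:3]/prior[0]); r.append(p[3:6]/prior[1])
        return np.concatenate(r)
    z=least_squares(f,np.r_[np.zeros(6),.04,.048],x_scale=np.r_[[.01]*3,[.005]*5],diff_step=1e-4)
    cov=np.linalg.pinv(z.jac.T@z.jac); v=cov[6,6]+cov[7,7]-2*cov[6,7]
    print("zc %.2f zi %.2f diff %.2f +- %.2f mm"%(z.x[6]*1e3,z.x[7]*1e3,(z.x[7]-z.x[6])*1e3,v**.5*1e3)); print(z.x[:6].round(4)); print(z.fun.round(1)); return z.x,pr
E
python3 - <<'E'
from fit import *
q4=lambda x,y:(190+x/4,100+y/4); q7=lambda x,y:(190+x/7,155+y/7); q6=lambda x,y:(170+x/6.5,75+y/6.5)
an=[((.06,-.115,0),q4(750,187)),((.06,.155,0),q4(91,104)),((-.08,.155,0),q4(103,470)),((0,0,.064),q7(226,333))]
col=[q7(370,155),q7(310,235),q7(405,447),q7(462,330),q7(345,405),q7(440,220)]
idx=[((.064,.04,0),q6(301,348)),((.064,.03,0),q6(329,348)),((.064,.03,-.004),q6(349,347))]
for pri in((.006,.003),(.01,.01)): fit("w3",an,col,idx,pri)
E
```

```text
zc 40.33 zi 48.66 diff 8.33 +- 0.50 mm
[ 0.0027 -0.009  -0.0009  0.0011  0.0009 -0.0023]
[ 1.   0.2 -1.2 -1.1 -0.1  0.8  0.  -0.6  0.7  0.2 -0.5  0.1 -0.8 -0.7
 -0.6 -0.2 -0.3  1.1  1.1  0.9  0.5 -1.5 -0.1  0.4  0.3 -0.8]
zc 40.27 zi 48.65 diff 8.38 +- 0.55 mm
[ 0.0037 -0.0115 -0.0021  0.0018  0.0011 -0.0021]
[ 0.8  0.2 -0.8 -1.   0.2  0.9 -0.2 -0.7  0.7  0.2 -0.4 -0.  -0.7 -0.8
 -0.5 -0.2 -0.3  1.   1.1  0.8  0.4 -1.2 -0.2  0.2  0.1 -0.2]
```

```bash
cat > joint.py <<'E'
from h import *
def jfit(views,prior=(0.006,0.003),sc=None):
    V=[]
    for tag,an,col,idx in views:
        s,c=pickle.load(open(f"{tag}.pkl","rb")); V.append((tcpT(s),c,an,col,idx))
    t=np.linspace(0,2*np.pi,180)
    def f(p):
        b=p[8:11]; D=np.eye(4); D[:3,:3]=R.from_rotvec(p[:3]).as_matrix(); D[:3,3]=p[3:6]; r=[]
        for T,c,an,col,idx in V:
            c2=dict(c); c2["T_tool_cam"]=c["T_tool_cam"]@D
            pr=lambda P:projw(c2,T,bed2w(b,P))
            r.append((pr([a[0] for a in an])-[a[1] for a in an]).ravel()/.6)
            if len(col):
                ring=pr(np.c_[.0202*np.cos(t),.0202*np.sin(t),0*t+p[6]]); cen=pr([[0,0,p[6]]])[0]
                for q in col:
                    d=np.linalg.norm(ring-q,axis=1); i=d.argmin(); n=(ring[i]-cen);n/=np.linalg.norm(n)
                    r.append([(ring[i]-q)@n/0.4])
            for P,q in idx: r.append((pr([[P[0],P[1],p[7]+P[2]]])[0]-q)/0.4)
        for P,n,q in (sc or []): r.append((proj(T0[n],bed2w(b,P))[0]-q)/1.0)
        r.append(p[:3]/prior[0]); r.append(p[3:6]/prior[1]); return np.concatenate(r)
    z=least_squares(f,np.r_[np.zeros(6),.04,.048,B],x_scale=np.r_[[.01]*3,[.005]*5,.005,.005,.01],diff_step=1e-4)
    C=np.sqrt(np.diag(np.linalg.pinv(z.jac.T@z.jac)))
    print("cam",z.x[:6].round(4),"zc,zi",z.x[6:8].round(5),"B",z.x[8:].round(5),"sd",C[6:].round(5)); print(z.fun.round(1)); return z.x
q4=lambda x,y:(190+x/4,100+y/4); q7=lambda x,y:(190+x/7,155+y/7); q6=lambda x,y:(170+x/6.5,75+y/6.5); q3=lambda x,y:(140+x/3.6,80+y/3.6)
an3=[((.06,-.115,0),q4(750,187)),((.06,.155,0),q4(91,104)),((-.08,.155,0),q4(103,470)),((0,0,.064),q7(226,333))]
col3=[q7(370,155),q7(310,235),q7(405,447),q7(462,330),q7(345,405),q7(440,220)]
idx3=[((.064,.04,0),q6(301,348)),((.064,.03,0),q6(329,348)),((.064,.03,-.004),q6(349,347))]
an1=[((.06,.155,0),q3(32,155)),((.06,-.115,0),q3(727,160)),((-.08,-.115,0),q3(706,503)),((-.08,.155,0),q3(50,497)),((0,0,.064),q3(427,342))]
col1=[q3(369,330),q3(487,330),q3(428,387)]
V1=("w1",an1,col1,[((.064,.035,0),q3(321,141))]); V3=("w3",an3,col3,idx3)
E
python3 - <<'E'
from joint import *
jfit([V1,V3]); jfit([V1,V3],(.01,.006))
E
```

```text
cam [ 0.0036 -0.0039  0.001   0.0004 -0.0028 -0.0024] zc,zi [0.04076 0.04881] B [ 0.58095 -0.05253 -0.08991] sd [5.4e-04 5.1e-04 8.0e-05 9.2e-04 4.9e-03]
[-0.8  0.7  2.  -0.5  0.1  1.2  1.8 -0.4 -0.2  0.8  0.6 -0.8 -0.7  0.3
  0.6  1.1  0.3 -1.7 -1.1 -0.7  0.7  0.6 -0.8  0.7  0.7 -0.7 -0.2 -0.8
 -0.9 -0.7 -0.1 -0.3  1.2  1.1  1.   0.6 -0.7  0.2  0.1 -0.9 -0.8]
cam [ 0.0043 -0.0051  0.0002  0.0013 -0.0035 -0.0026] zc,zi [0.04063 0.04887] B [ 0.58204 -0.05304 -0.08949] sd [5.50e-04 5.40e-04 8.00e-05 1.04e-03 6.40e-03]
[-0.6  0.7  1.9 -0.5  0.   1.2  2.  -0.6 -0.3  0.7  0.7 -1.  -0.9  0.3
  0.7  1.2  0.2 -1.5 -1.  -0.5  0.8  0.5 -0.9  0.8  0.5 -0.7  0.  -0.9
 -0.6 -0.6 -0.1 -0.3  1.1  1.1  0.9  0.4 -0.5  0.   0.2 -0.6 -0.4]
```

```bash
sed -i 's/^B=.*/B=np.array([0.5800,-0.0528,-0.0893])/' h.py; python3 - <<'E'
from h import *
from plant import r
s=r.get_state()
print(inc(s,bed2w(B,[0.0,-.06,.17]),toolR(0)))
E
```

```text
([-0.0077, -0.0862, -0.0092], [-0.9823, 0.0116, 0.0046])
```

Emit:
step_arm --increments '[[[0, -0.03, -0.03], [-0.1, 0, 0], 0], [[-0.003, -0.06, -0.04], [-0.25, 0, 0], 0], [[-0.005, -0.08, -0.04], [-0.4, 0, 0], 0], [[-0.008, -0.086, -0.03], [-0.55, 0, 0], 0], [[-0.008, -0.086, -0.02], [-0.7, 0.01, 0], 0], [[-0.008, -0.086, -0.01], [-0.85, 0.01, 0], 0], [[-0.008, -0.086, -0.009], [-0.982, 0.012, 0.005], 0], [[-0.008, -0.086, -0.009], [-0.982, 0.012, 0.005], 0], [[-0.008, -0.086, -0.009], [-0.982, 0.012, 0.005], 0]]'

```text
time_s: 5.1
tcp_pos: [0.5011, -0.1091, 0.2286]
eef_rot: [-179.1, -24.8, -5.4]
contact_force: [0.8, -2.1, 0.2]
gripper_width: 0.0873
```

```bash
python3 - <<'E'
from h import *
from plant import r
s=r.get_state(); print(s["joints"])
print(inc(s,bed2w(B,[0.0,0,.13]),toolR(0)),inc(s,bed2w(B,[0.0,0,.13]),toolR(-80)))
E
```

```text
[ 15.14310873 -10.174762   -43.91554726  13.91950537 -33.38487846
  59.54080811]
([0.0016, -0.0626, 0.0411], [-0.0135, 0.0041, -0.0048]) ([0.0016, -0.0626, 0.0411], [-0.0084, 0.0128, 1.3914])
```

Emit:
step_arm --increments '[[[0, -0.01, 0], [0, 0, 0.14], 0], [[0, -0.03, 0], [0, 0, 0.28], 0], [[0, -0.05, 0.01], [0, 0, 0.42], 0], [[0.001, -0.063, 0.02], [0, 0, 0.56], 0], [[0.001, -0.063, 0.03], [0, 0, 0.7], 0], [[0.001, -0.063, 0.041], [-0.01, 0.01, 0.84], 0], [[0.001, -0.063, 0.041], [-0.01, 0.01, 0.98], 0], [[0.001, -0.063, 0.041], [-0.01, 0.01, 1.12], 0], [[0.001, -0.063, 0.041], [-0.01, 0.01, 1.26], 0], [[0.001, -0.063, 0.041], [-0.01, 0.01, 1.39], 0]]'

```text
time_s: 6.1
tcp_pos: [0.5243, -0.0483, 0.192]
eef_rot: [-155.6, -3.9, -86.2]
contact_force: [-0.5, 0.6, 0.1]
gripper_width: 0.0874
```

Emit:
step_arm --increments '[[[0, 0, 0], [0, 0, 0], 0], [[0, 0, 0], [0, 0, 0], 0], [[0, 0, 0], [0, 0, 0], 0]]'

```text
time_s: 6.4
tcp_pos: [0.5243, -0.0491, 0.1902]
eef_rot: [-155.8, -4.2, -85.9]
contact_force: [0.3, -0.2, 1.3]
gripper_width: 0.0878
```

```bash
python3 - <<'E'
from h import *
s,c=shot("wrist","w4"); print(s["joints"]); T=tcpT(s)
for k,v in {"tip":[0,0,.064],"col40":[0,0,.0403],"idx49":[.064,.035,.0487],"c1":[.06,.155,0],"c2":[.06,-.115,0],"c3":[-.08,-.115,0],"c4":[-.08,.155,0]}.items(): print(k,projw(c,T,bed2w(B,v)).round(1))
E
```

```text
[ 22.40073744  -6.10080954 -50.16488095  25.65943923 -26.20503006
 -38.52618228]
tip [[252.5 204.7]]
col40 [[252.6 196. ]]
idx49 [[174.  224.1]]
c1 [[181.4 299.7]]
c2 [[211.5  58.4]]
c3 [[353.8  86.6]]
c4 [[295.4 316.4]]
```

View pics/w4.png

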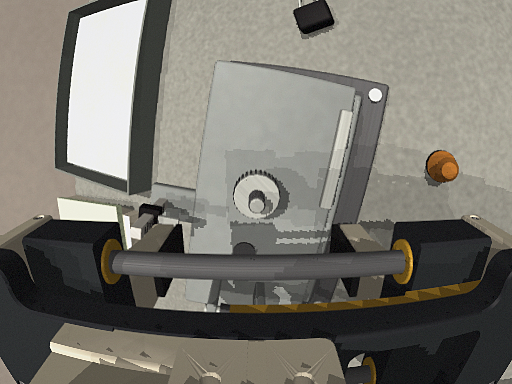

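```bash
python3 - <<'E'
from h import *
crop("w4",180,50,380,200,4);crop("w4",220,160,290,225,8)
E
```

```text
(no output)
```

View pics/w4_c180_50.png

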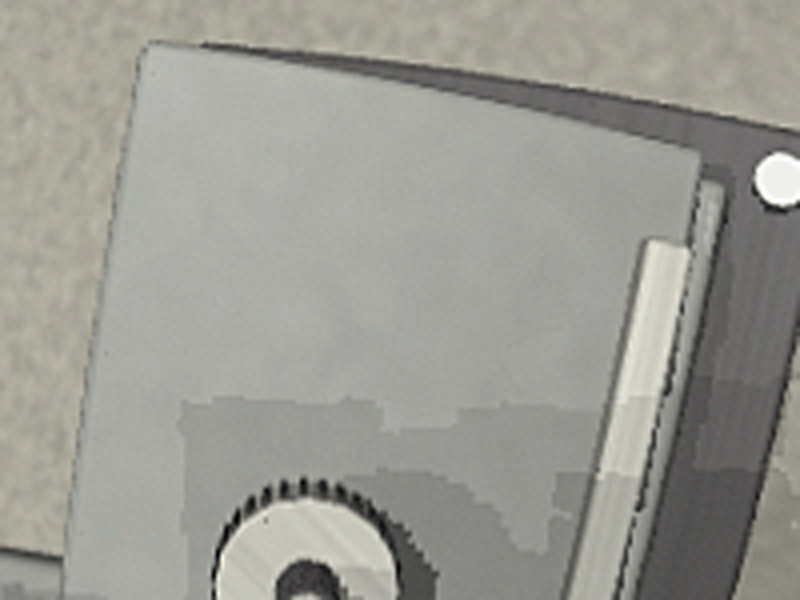

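View pics/w4_c220_160.png

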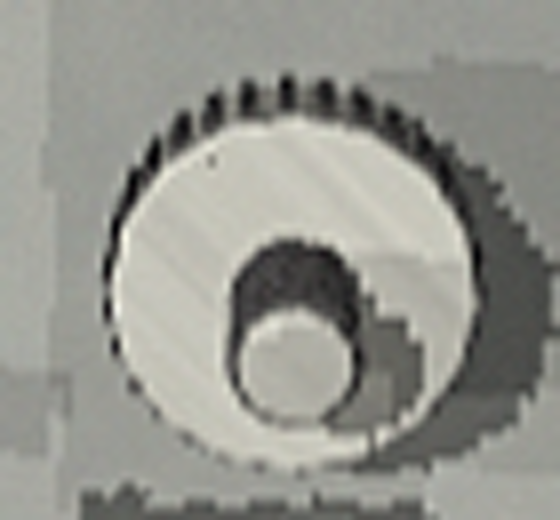

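```bash
cat >> joint.py <<'E'
q44=lambda x,y:(180+x/4,50+y/4); q8=lambda x,y:(220+x/8,160+y/8)
V4=("w4",[((.06,-.115,0),q44(146,43)),((-.08,-.115,0),q44(700,151)),((0,0,.064),q8(298,366)),((0,0,.064),q8(298,366))],[q8(115,290),q8(475,290),q8(290,115),q8(300,468)],[])
E
python3 - <<'E'
from joint import *
jfit([V1,V3,V4]); jfit([V1,V3,V4],(.015,.006)); jfit([V1,V4])
E
```

```text
cam [ 0.0044  0.0018  0.0057 -0.0019  0.0009 -0.0035] zc,zi [0.04024 0.04834] B [ 0.57754 -0.05261 -0.0932 ] sd [4.60e-04 3.40e-04 9.00e-05 2.00e-04 4.26e-03]
[-0.7  0.9  1.8 -0.4 -0.   0.9  1.8 -0.1  0.5  0.8 -0.2 -0.2 -1.   1.4
  0.8 -0.   0.2 -3.  -1.2 -1.7  0.3  0.3 -1.   1.1 -0.1 -1.5  0.1 -1.6
 -1.1 -0.7  0.  -0.3  1.3  1.   1.1 -1.8 -0.5  1.8  1.4 -0.  -0.1 -0.
 -0.1  1.8  1.6  0.1  0.5  0.7  0.3  0.9 -0.6  0.3 -1.2]
cam [ 0.0062  0.0024  0.0103 -0.0022  0.0014 -0.0037] zc,zi [0.04049 0.04841] B [ 0.57767 -0.05272 -0.09795] sd [4.50e-04 3.50e-04 8.00e-05 2.10e-04 5.35e-03]
[-0.6  1.   1.6 -0.2 -0.1  1.1  1.8 -0.   0.4  0.8 -0.1 -0.3 -0.8  1.3
  1.   0.1  0.  -2.9 -1.4 -1.3  0.   0.6 -1.   1.1 -0.  -1.5  0.  -1.7
 -1.2 -0.7  0.  -0.3  1.3  1.1  1.1 -1.9 -0.4  1.5  1.4  0.1 -0.3  0.1
 -0.3  1.8  1.6  0.1  0.6  0.4  0.2  0.7 -0.4  0.2 -0.6]
cam [ 0.0028  0.003   0.0003 -0.0021  0.0008 -0.0042] zc,zi [0.04051 0.05194] B [ 0.57734 -0.05236 -0.08721] sd [0.00109 0.00582 0.00049 0.00046 0.0064 ]
[-1.   0.7  1.1 -0.6 -0.7  0.4  1.6 -0.5  0.2  0.5  0.2 -0.7 -1.4  0.3
  0.9 -1.6 -0.1  1.4  1.6  0.1 -0.5  0.1 -0.5  1.6  1.6  0.3  0.3  0.5
  0.5  0.1 -0.7  0.3 -1.4]
```

```bash
sed -i 's/^B=.*/B=np.array([0.5775,-0.0525,-0.0900])/' h.py; python3 - <<'E'
from h import *
from plant import r
s=r.get_state()
print(inc(s,bed2w(B,[0.0,0,.07]),toolR(-85)),inc(s,bed2w(B,[0.0,0,.023]),toolR(-85)))
E
```

```text
([-0.0014, -0.0006, 0.0566], [0.0094, 0.0015, 0.0899]) ([-0.0013, -0.001, 0.1036], [0.0094, 0.0015, 0.0899])
```

Emit:
step_arm --increments '[[[0, 0, 0.015], [0.009, 0.002, 0.09], 0.2], [[-0.001, -0.001, 0.03], [0.009, 0.002, 0.09], 0.2], [[-0.001, -0.001, 0.045], [0.009, 0.002, 0.09], 0.2], [[-0.001, -0.001, 0.057], [0.009, 0.002, 0.09], 0.2], [[-0.001, -0.001, 0.057], [0.009, 0.002, 0.09], 0.2], [[-0.001, -0.001, 0.057], [0.009, 0.002, 0.09], 0.2], [[-0.001, -0.001, 0.057], [0.009, 0.002, 0.09], 0.2]]'

```text
time_s: 7.15
tcp_pos: [0.5488, -0.0506, 0.1383]
eef_rot: [-155.1, -2.1, -90.8]
contact_force: [0.7, 0.3, 1.3]
gripper_width: 0.0705
```

```bash
python3 - <<'E'
from h import *
s,c=shot("wrist","w5"); T=tcpT(s); print(s["joints"])
print(inc(s,bed2w(B,[0.0,0,.023]),toolR(-85)))
for v in([0,0,.064],[0,0,.0403]): print(projw(c,T,bed2w(B,v)))
crop("w5",150,80,350,230,4)
E
```

```text
[ 15.38849658   0.48056909 -57.00765633  44.00440815 -12.41448954
 -57.24228791]
([-0.0008, 0.0006, 0.0465], [0.001, -0.0013, -0.0025])
[[256.49533836 235.41370598]]
[[256.44925357 221.02857131]]
```

View pics/w5_c150_80.png

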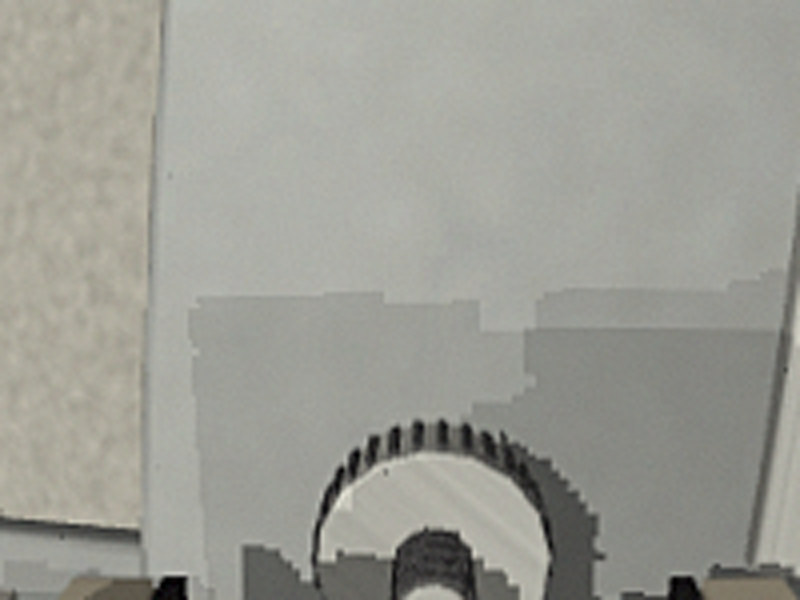

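```bash
cat >> h.py <<'E'
def tiltR(phi,a,lat=0):
    M=bedR(B[2]); return R.from_rotvec(np.radians(a)*M[:,1]).as_matrix()@R.from_rotvec(np.radians(lat)*M[:,0]).as_matrix()@toolR(phi)
E
python3 - <<'E'
from h import *
from plant import r
s=r.get_state()
print(inc(s,bed2w(B,[0.0,0.0005,.05]),tiltR(-85,3)),inc(s,bed2w(B,[0.0,0.0005,.031]),tiltR(-85,3)))
E
```

```text
([-0.0011, 0.0007, 0.0196], [-0.0515, -0.0056, -0.0024]) ([-0.0011, 0.0007, 0.0386], [-0.0515, -0.0056, -0.0024])
```

Emit:
step_arm --increments '[[[-0.001, 0.001, 0.007], [-0.03, -0.005, 0], 0.2], [[-0.001, 0.001, 0.014], [-0.05, -0.005, 0], 0.2], [[-0.001, 0.001, 0.02], [-0.05, -0.005, 0], 0.2], [[-0.001, 0.001, 0.026], [-0.05, -0.005, 0], 0.2], [[-0.001, 0.001, 0.032], [-0.05, -0.005, 0], 0.2], [[-0.001, 0.001, 0.037], [-0.05, -0.005, 0], 0.2], [[-0.001, 0.001, 0.038], [-0.05, -0.005, 0], 0.2], [[-0.001, 0.001, 0.038], [-0.05, -0.005, 0], 0.2]]'

```text
time_s: 8.0
tcp_pos: [0.5636, -0.0512, 0.1029]
eef_rot: [-158.0, -1.9, -90.7]
contact_force: [0.2, -1.4, 1.1]
gripper_width: 0.0701
```

```bash
python3 - <<'E'
from h import *
from plant import r
s,c=shot("wrist","w6"); T=tcpT(s); print(s["joints"],s["contact_force"])
print(inc(s,bed2w(B,[0.0,0.0,.031]),tiltR(-85,3)))
crop("w6",150,150,350,300,4)
E
```

```text
[ 14.28556729   5.99488788 -55.21399215  42.61872927 -10.70050922
 -55.39080919] [ 0.18640321 -1.36890957  1.06922101]
([0.0001, -0.0008, 0.0002], [-0.0006, -0.0009, -0.0027])
```

View pics/w6_c150_150.png

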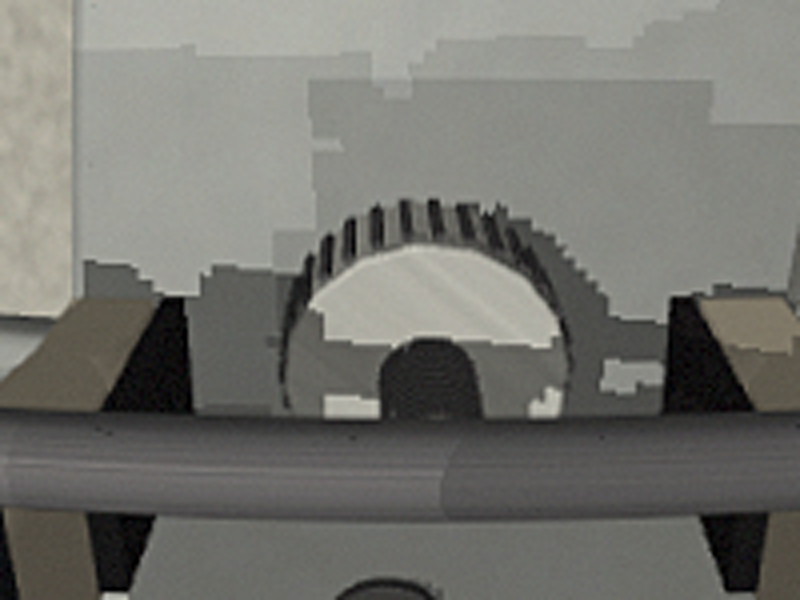

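Emit:
step_arm --increments '[[[0, -0.0005, 0.002], [0, 0, 0], 0.2], [[0, -0.0005, 0.004], [0, 0, 0], 0.25], [[0, -0.0005, 0.004], [0, 0, 0], 0.3], [[0, -0.0005, 0.004], [0, 0, 0], 0.4], [[0, -0.0005, 0.004], [0, 0, 0], 0.5], [[0, -0.0005, 0.004], [0, 0, 0], 0.6], [[0, -0.0005, 0.004], [0, 0, 0], 0.7], [[0, -0.0005, 0.004], [0, 0, 0], 0.8]]' --force 30

```text
time_s: 8.85
tcp_pos: [0.5657, -0.0511, 0.0992]
eef_rot: [-158.0, -1.9, -90.7]
contact_force: [0.1, -0.3, 0.7]
gripper_width: 0.039
```

```bash
python3 - <<'E'
from h import *
from plant import r
s=r.get_state(); print(s["joints"],s["contact_force"],s["moment"],s["gripper_width"])
print(inc(s,bed2w(B,[0.0,0.0,.027]),tiltR(-85,3)))
E
```

```text
[ 13.07722258   6.47297453 -55.93094402  46.01536828  -9.44053341
 -57.76029707] [ 0.13233883 -0.33182974  0.6609172 ] [ 0.0436282   0.87683844 -0.05228041] 0.03898097415114494
([0.0003, -0.0005, -0.0001], [-0.0004, -0.0007, -0.0027])
```

Emit:
step_arm --increments '[[[0, 0, -0.0001], [0, 0, -0.05], 1], [[0, 0, -0.0003], [0, 0, -0.12], 1], [[0, 0, -0.0005], [0, 0, -0.2], 1], [[0, 0, -0.0008], [0, 0, -0.3], 1], [[0, 0, -0.001], [0, 0, -0.4], 1], [[0, 0, -0.0013], [0, 0, -0.5], 1], [[0, 0, -0.0013], [0, 0, -0.5], 1]]'

```text
time_s: 9.55
tcp_pos: [0.5645, -0.0513, 0.1]
eef_rot: [-161.5, -12.0, -63.6]
contact_force: [-3.2, 1.0, 3.0]
gripper_width: 0.0388
```

```bash
cat > st.py <<'E'
from h import *
from plant import r
s=r.get_state(); print(s["joints"].round(1),s["contact_force"].round(1),s["moment"].round(2),s["gripper_width"].round(4),s["time_s"])
T=tcpT(s); M=bedR(B[2]); print("tcp in bed",(M.T@(T[:3,3]-[B[0],B[1],.075])).round(4)); x=M.T@T[:3,:3]; print("phi",np.degrees(np.arctan2(x[1,0],x[0,0])).round(2), "toolz bed",x[:,2].round(3))
E
python3 st.py
```

```text
Traceback (most recent call last):
  File "st.py", line 3, in <module>
    s=r.get_state(); print(s["joints"].round(1),s["contact_force"].round(1),s["moment"].round(2),s["gripper_width"].round(4),s["time_s"])
                                                                                                 ^^^^^^^^^^^^^^^^^^^^^^^^
AttributeError: 'float' object has no attribute 'round'
```

Small forces; continue turning.

```bash
sed -i 's/s\["gripper_width"\].round(4)/round(s["gripper_width"],4)/' st.py; python3 st.py
```

```text
[ 13.5   6.3 -55.7  44.7  -9.9 -28.1] [-3.2  1.   3. ] [0.07 2.16 0.1 ] 0.0388 9.55
tcp in bed [-0.0012 -0.      0.0282]
phi -56.45 toolz bed [-0.053 -0.001 -0.999]
```

Emit:
step_arm --increments '[[[0, 0, -0.0002], [0, 0, -0.1], 1], [[0, 0, -0.0005], [0, 0, -0.2], 1], [[0, 0, -0.0008], [0, 0, -0.3], 1], [[0, 0, -0.001], [0, 0, -0.4], 1], [[0, 0, -0.0013], [0, 0, -0.5], 1], [[0, 0, -0.0015], [0, 0, -0.6], 1], [[0, 0, -0.0018], [0, 0, -0.7], 1], [[0, 0, -0.002], [0, 0, -0.8], 1], [[0, 0, -0.0023], [0, 0, -0.9], 1], [[0, 0, -0.0025], [0, 0, -1.0], 1]]'

```text
time_s: 10.55
tcp_pos: [0.5629, -0.0525, 0.102]
eef_rot: [179.5, -21.9, -4.4]
contact_force: [-2.7, -3.6, 1.4]
gripper_width: 0.0391
```

```bash
python3 st.py
```

```text
[ 14.2   6.1 -55.2  42.6 -10.8  30.6] [-2.7 -3.6  1.4] [-2.03  1.69 -1.09] 0.0391 10.55
tcp in bed [-0.0018 -0.0014  0.0306]
phi 0.75 toolz bed [-0.054 -0.004 -0.999]
```

Emit:
step_arm --increments '[[[0, 0, -0.0002], [0, 0, -0.1], 1], [[0, 0, -0.0005], [0, 0, -0.2], 1], [[0, 0, -0.0008], [0, 0, -0.3], 1], [[0, 0, -0.001], [0, 0, -0.4], 1], [[0, 0, -0.0013], [0, 0, -0.5], 1], [[0, 0, -0.0015], [0, 0, -0.6], 1], [[0, 0, -0.0018], [0, 0, -0.7], 1], [[0, 0, -0.002], [0, 0, -0.8], 1], [[0, 0, -0.0023], [0, 0, -0.9], 1], [[0, 0, -0.0025], [0, 0, -1.0], 1]]'

```text
time_s: 11.55
tcp_pos: [0.5624, -0.0535, 0.105]
eef_rot: [161.0, -11.2, 54.6]
contact_force: [0.5, -11.7, 4.6]
gripper_width: 0.0397
```

```bash
python3 st.py
```

```text
[ 14.8   5.8 -54.7  40.7 -11.7  89.2] [  0.5 -11.7   4.6] [-4.48 -0.08 -1.95] 0.0397 11.55
tcp in bed [-0.0009 -0.0023  0.0335]
phi 58.0 toolz bed [-0.054 -0.005 -0.999]
```

Emit:
step_arm --increments '[[[-0.0008, 0.0005, -0.0001], [0, 0, -0.05], 1], [[-0.0008, 0.0005, -0.0005], [0, 0, -0.15], 1], [[-0.0008, 0.0005, -0.0008], [0, 0, -0.25], 1], [[-0.0008, 0.0005, -0.001], [0, 0, -0.35], 1], [[-0.0008, 0.0005, -0.0013], [0, 0, -0.45], 1], [[-0.0008, 0.0005, -0.0015], [0, 0, -0.55], 1], [[-0.0008, 0.0005, -0.0016], [0, 0, -0.62], 1], [[-0.0008, 0.0005, -0.0016], [0, 0, -0.62], 1], [[-0.0008, 0.0005, -0.0016], [0, 0, -0.62], 1]]'

```text
time_s: 12.45
tcp_pos: [0.5624, -0.0534, 0.107]
eef_rot: [158.0, 1.4, 87.9]
contact_force: [-0.6, -9.3, 4.3]
gripper_width: 0.0395
```

```bash
python3 st.py
```

```text
[ 15.1   5.6 -54.3  39.5 -12.  125.5] [-0.6 -9.3  4.3] [-3.38 -0.24 -1.22] 0.0395 12.45
tcp in bed [ 0.     -0.0023  0.0353]
phi 93.32 toolz bed [-0.052 -0.003 -0.999]
```

Emit:
step_arm --increments '[[[0, 0, 0], [0, 0, 0], 0.3], [[0, 0, 0], [0, 0, 0], 0.2], [[0, 0, 0], [0, 0, 0], 0.2], [[0, 0, 0], [0, 0, 0], 0.2], [[0, 0, -0.02], [0, 0, 0], 0.2], [[0, 0, -0.05], [0, 0, 0.05], 0.2], [[0, 0, -0.08], [0, 0, 0.15], 0.2], [[0, 0, -0.11], [0, 0, 0.3], 0.2], [[0, 0, -0.13], [0, 0, 0.45], 0.2], [[0, 0, -0.13], [0, 0, 0.6], 0.2]]'

```text
time_s: 13.45
tcp_pos: [0.5148, -0.0464, 0.2304]
eef_rot: [160.7, -11.4, 55.7]
contact_force: [0.2, 0.4, 0.0]
gripper_width: 0.07
```

```bash
python3 st.py; python3 - <<'E'
from h import *
from plant import r
print(inc(r.get_state(),bed2w(B,[0.0,-.06,.17]),toolR(0)))
E
```

```text
[ 24.   -8.6 -42.9  17.6 -37.2 107.3] [0.2 0.4 0. ] [ 0.03  1.13 -0.01] 0.07 13.45
tcp in bed [0.0086 0.0004 0.1674]
phi 58.88 toolz bed [-0.047  0.002 -0.999]
([-0.0562, 0.0238, -0.0023], [-0.026, 0.0418, 1.027])
```

Emit:
step_arm --increments '[[[-0.01, 0, 0], [0, 0, 0.14], 0.3], [[-0.02, 0.01, 0], [0, 0, 0.28], 0.3], [[-0.04, 0.02, 0], [0, 0, 0.42], 0.3], [[-0.056, 0.024, -0.002], [0, 0, 0.56], 0.3], [[-0.056, 0.024, -0.002], [-0.01, 0.02, 0.7], 0.3], [[-0.056, 0.024, -0.002], [-0.02, 0.04, 0.84], 0.3], [[-0.056, 0.024, -0.002], [-0.026, 0.042, 0.98], 0.3], [[-0.056, 0.024, -0.002], [-0.026, 0.042, 1.027], 0.3], [[-0.056, 0.024, -0.002], [-0.026, 0.042, 1.027], 0.3]]'

```text
time_s: 14.35
tcp_pos: [0.5002, -0.1067, 0.2256]
eef_rot: [179.7, -24.7, -4.8]
contact_force: [-0.3, -0.6, 0.2]
gripper_width: 0.0614
```

```bash
python3 st.py; python3 - <<'E'
from h import *
from plant import r
s=r.get_state()
print(inc(s,bed2w(B,[0.01,-.12,.13]),sideR(35)),inc(s,bed2w(B,[0.015,-.095,.09]),sideR(60)))
E
```

```text
[ 16.2 -10.3 -45.3  16.6 -32.9  56.7] [-0.3 -0.6  0.2] [0.06 1.33 0.03] 0.0614 14.35
tcp in bed [-0.0017 -0.0609  0.167 ]
phi 0.34 toolz bed [-0.005 -0.002 -1.   ]
([0.0115, 0.0591, 0.0371], [0.6132, 0.0068, 0.0042]) ([0.0169, 0.034, 0.077], [1.0495, 0.0078, 0.0027])
```

Emit:
step_arm --increments '[[[0.004, 0.02, 0], [0.14, 0, 0], 0.3], [[0.008, 0.04, 0], [0.28, 0, 0], 0.3], [[0.012, 0.06, 0.01], [0.42, 0.01, 0], 0.3], [[0.012, 0.06, 0.03], [0.56, 0.01, 0], 0.3], [[0.012, 0.059, 0.037], [0.7, 0.01, 0], 0.3], [[0.015, 0.05, 0.05], [0.84, 0.01, 0], 0.3], [[0.017, 0.04, 0.07], [0.98, 0.01, 0], 0.3], [[0.017, 0.034, 0.077], [1.05, 0.01, 0], 0.3], [[0.017, 0.034, 0.077], [1.05, 0.01, 0], 0.3], [[0.017, 0.034, 0.077], [1.05, 0.01, 0], 0.3]]'

```text
time_s: 15.35
tcp_pos: [0.545, -0.1467, 0.1618]
eef_rot: [-119.6, -25.3, -5.2]
contact_force: [0.7, 0.5, -0.2]
gripper_width: 0.0613
```

Emit:
step_arm --increments '[[[0, 0, 0], [0, 0, 0], 0.3], [[0, 0, 0], [0, 0, 0], 0.3], [[0, 0, 0], [0, 0, 0], 0.3]]'

```text
time_s: 15.65
tcp_pos: [0.5452, -0.1448, 0.1639]
eef_rot: [-120.2, -25.3, -4.9]
contact_force: [-0.2, 0.8, 0.3]
gripper_width: 0.0612
```

```bash
python3 - <<'E'
from h import *
s,c=shot("wrist","w7"); print(s["joints"]); T=tcpT(s)
for k,v in {"tip":[0,0,.064],"col48":[0,0,.048],"idx48":[.064,.035,.048]}.items(): print(k,projw(c,T,bed2w(B,v)).round(1))
crop("w7",190,155,300,230,7);crop("w7",170,75,290,155,6.5); crop("w7",190,100,390,235,4)
E
```

```text
[-37.43749498  31.34357329   0.50081979 -57.61486885 -90.56249528
 154.17323124]
tip [[229.  210.5]]
col48 [[244.7 207.7]]
idx48 [[227.7 135.3]]
```

View pics/w7_c190_155.png

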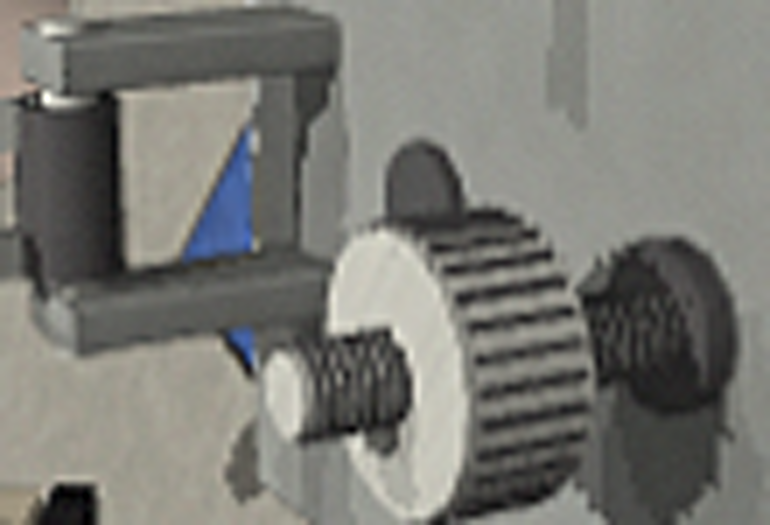

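View pics/w7_c170_75.png

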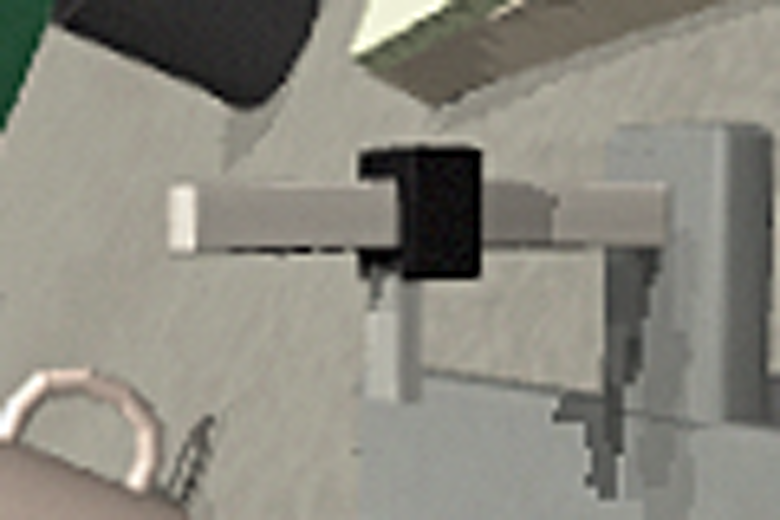

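View pics/w7_c190_100.png

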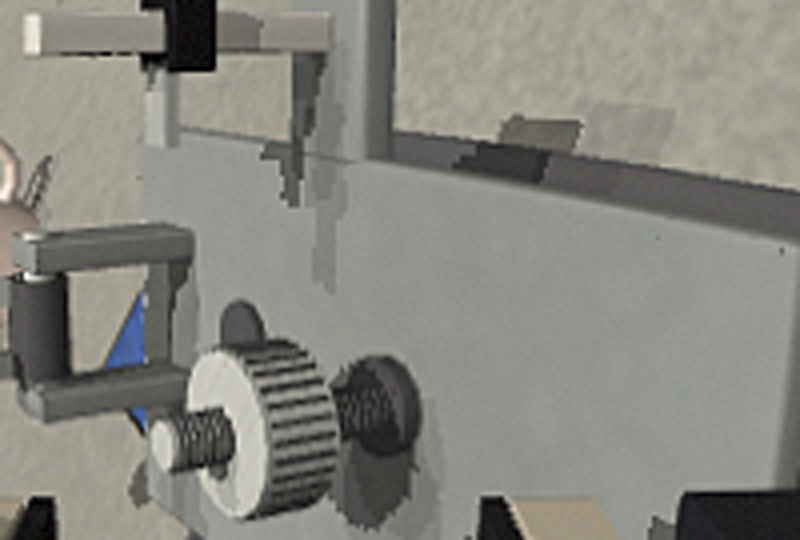

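```bash
cat >> joint.py <<'E'
an7=[((.06,-.115,0),q4(797,241)),((.06,.155,0),q4(142,142)),((-.08,.155,0),q4(151,487)),((0,0,.064),q7(285,393)),((0,0,.064),q7(285,393))]
col7=[q7(390,228),q7(329,330),q7(415,521),q7(468,420),q7(443,290),q7(360,465)]
idx7=[((.064,.04,0),q6(364,401)),((.064,.03,0),q6(397,402)),((.064,.03,-.004),q6(417,402))]
V7=("w7",an7,col7,idx7)
E
python3 - <<'E'
from joint import *
import fit
fit.fit("w7",an7,col7,idx7,(.008,.004)); fit.fit("w3",an3,col3,idx3,(.008,.004))
nc=lambda V:(V[0],V[1],[],V[3])
jfit([nc(V1),nc(V3),nc(V4),V7])
E
```

```text
zc 48.42 zi 49.77 diff 1.35 +- 0.50 mm
[ 0.0062 -0.0073 -0.0015  0.0002  0.001  -0.0032]
[-1.4  0.  -0.1 -6.  -0.8  4.5  0.9 -0.2  0.9 -0.2  0.6  0.3  0.3  0.6
 -0.2  0.3  1.  -0.5 -1.2  0.9  0.3  0.4  0.8 -0.9 -0.2  0.   0.2 -0.8]
zc 40.25 zi 48.73 diff 8.47 +- 0.54 mm
[ 0.0052 -0.0099 -0.0012  0.0012  0.0009 -0.0018]
[ 0.8  0.3 -0.9 -1.   0.1  1.  -0.1 -0.7  0.7  0.2 -0.5  0.1 -0.8 -0.7
 -0.6 -0.2 -0.4  1.1  1.   0.9  0.6 -1.2 -0.1  0.3  0.2 -0.4]
cam [ 0.0036 -0.0003  0.0043 -0.0014  0.0005 -0.0036] zc,zi [0.0482  0.04884] B [ 0.5776  -0.05261 -0.09183] sd [2.10e-04 2.70e-04 7.00e-05 2.30e-04 3.78e-03]
[-0.3  1.   2.3 -0.4  0.4  1.   2.4 -0.1  0.9  0.9  1.8  1.1  0.   0.5
 -2.6 -1.  -1.3  0.4  0.4 -0.8 -1.4  0.4 -1.   1.7  0.3  1.5 -1.8 -0.1
  1.9  1.6 -0.2  0.3 -0.2  0.3 -1.8 -0.7 -1.9 -6.8 -2.   3.6  0.7 -0.6
  0.7 -0.6  1.4  0.1 -0.7  0.5  0.5  0.5  1.5 -1.3 -0.5  0.2  1.  -0.4
  0.6 -0.   0.7 -0.5  0.2 -1.2]
```

```bash
python3 - <<'E'
from joint import *
import fit
an7[1]=((.06,.155,0),q4(142,126)); a=[an7[0],an7[1],an7[3],an7[4]]
fit.fit("w7",a,col7,idx7,(.008,.004))
V7=("w7",a,col7,idx7)
nc=lambda V:(V[0],V[1],[],V[3])
jfit([nc(V1),nc(V3),nc(V4),V7])
E
```

```text
zc 48.16 zi 49.45 diff 1.29 +- 0.51 mm
[ 0.0045 -0.0062 -0.0016  0.0001  0.0005 -0.0021]
[-0.6  0.2 -0.6  0.1  0.4 -0.1  0.4 -0.1  0.7  0.4  0.5  0.9 -0.2  0.5
  0.9 -1.1 -1.3  0.3  0.3 -0.2  0.6 -0.8 -0.2  0.   0.1 -0.5]
cam [ 0.0031  0.0008  0.0041 -0.0016  0.0003 -0.0033] zc,zi [0.04825 0.04874] B [ 0.5776  -0.05268 -0.09221] sd [0.0002  0.00028 0.00021 0.00022 0.00406]
[-0.5  0.7  2.2 -0.4  0.2  1.   2.  -0.3  0.7  0.8  1.6  0.8  0.3  0.7
 -2.8 -1.3 -1.6  0.3  0.3 -0.8 -1.4  0.2 -1.   1.5  0.3  1.2 -1.9 -0.5
  2.   1.5 -0.3  0.2 -0.3  0.2 -1.5 -0.5 -2.1 -0.4  0.6 -0.5  0.6 -0.5
  1.4  0.4 -0.4  0.4  0.3  0.7  1.5 -1.5 -0.5 -0.1  1.1 -0.6  0.5  0.1
  0.7 -0.5  0.1 -1.1]
```

```bash
cat >> h.py <<'E'
from scipy.spatial.transform import Slerp
def rows(s,wps,g):
    "wps: list of (bedpos,R,nrows)"
    T=tcpT(s); M=bedR(B[2]); p0=M.T@(T[:3,3]-[B[0],B[1],.075]); R0=T[:3,:3]; out=[]
    for p,Rt,n in wps:
        sl=Slerp([0,1],R.from_matrix([R0,Rt]))
        for k in range(1,n+1):
            q=np.array(p0)+(np.array(p)-p0)*k/n
            d,w=inc(s,bed2w(B,q),sl(k/n).as_matrix()); out.append([[round(x,3) for x in d],[round(x,2) for x in w],g])
        p0,R0=np.array(p),Rt
    print(str(out))
E
python3 - <<'E'
from h import *
from plant import r
s=r.get_state()
rows(s,[([0,-.14,.2],tiltR(-10,0,45),4),([0,-.06,.29],tiltR(-50,0,25),6)],0.2)
E
```

```text
[[[-0.004, -0.018, -0.024], [-0.06, 0.01, 0.05], 0.2], [[-0.008, -0.036, -0.047], [-0.13, 0.01, 0.09], 0.2], [[-0.012, -0.053, -0.07], [-0.19, 0.02, 0.14], 0.2], [[-0.016, -0.071, -0.094], [-0.26, 0.02, 0.18], 0.2], [[-0.016, -0.091, -0.09], [-0.31, 0.06, 0.29], 0.2], [[-0.015, -0.111, -0.086], [-0.36, 0.1, 0.4], 0.2], [[-0.015, -0.13, -0.082], [-0.42, 0.14, 0.52], 0.2], [[-0.015, -0.15, -0.078], [-0.47, 0.18, 0.63], 0.2], [[-0.015, -0.17, -0.074], [-0.52, 0.22, 0.74], 0.2], [[-0.015, -0.189, -0.07], [-0.57, 0.26, 0.85], 0.2]]
```

Emit:
step_arm --increments '[[[-0.004, -0.018, -0.024], [-0.06, 0.01, 0.05], 0.2], [[-0.008, -0.036, -0.047], [-0.13, 0.01, 0.09], 0.2], [[-0.012, -0.053, -0.07], [-0.19, 0.02, 0.14], 0.2], [[-0.016, -0.071, -0.094], [-0.26, 0.02, 0.18], 0.2], [[-0.016, -0.091, -0.09], [-0.31, 0.06, 0.29], 0.2], [[-0.015, -0.111, -0.086], [-0.36, 0.1, 0.4], 0.2], [[-0.015, -0.13, -0.082], [-0.42, 0.14, 0.52], 0.2], [[-0.015, -0.15, -0.078], [-0.47, 0.18, 0.63], 0.2], [[-0.015, -0.17, -0.074], [-0.52, 0.22, 0.74], 0.2], [[-0.015, -0.189, -0.07], [-0.57, 0.26, 0.85], 0.2]]'

```text
time_s: 16.7
tcp_pos: [0.4498, -0.1035, 0.3377]
eef_rot: [-144.7, 0.9, -48.1]
contact_force: [0.0, 0.5, -0.8]
gripper_width: 0.0702
```

```bash
python3 st.py; python3 - <<'E'
from h import *
from plant import r
s=r.get_state()
rows(s,[([0,.06,.30],tiltR(-90,0,25),8)],0.2)
E
```

```text
[-16.2  -9.8 -15.1 -32.4 -68.3  65.7] [ 0.   0.5 -0.8] [-1.23  1.47  0.1 ] 0.0702 16.7
tcp in bed [-0.     -0.0623  0.2899]
phi -46.0 toolz bed [ 0.003  0.432 -0.902]
[[[-0.011, -0.009, 0.005], [-0.0, 0.0, 0.09], 0.2], [[-0.022, -0.019, 0.011], [-0.0, 0.0, 0.18], 0.2], [[-0.032, -0.028, 0.016], [-0.0, 0.0, 0.27], 0.2], [[-0.043, -0.038, 0.022], [-0.0, 0.0, 0.36], 0.2], [[-0.054, -0.047, 0.027], [-0.0, 0.01, 0.45], 0.2], [[-0.065, -0.057, 0.033], [-0.01, 0.01, 0.54], 0.2], [[-0.076, -0.066, 0.038], [-0.01, 0.01, 0.63], 0.2], [[-0.086, -0.075, 0.044], [-0.01, 0.01, 0.72], 0.2]]
```

Emit:
step_arm --increments '[[[-0.011, -0.009, 0.005], [0, 0, 0.09], 0.2], [[-0.022, -0.019, 0.011], [0, 0, 0.18], 0.2], [[-0.032, -0.028, 0.016], [0, 0, 0.27], 0.2], [[-0.043, -0.038, 0.022], [0, 0, 0.36], 0.2], [[-0.054, -0.047, 0.027], [0, 0.01, 0.45], 0.2], [[-0.065, -0.057, 0.033], [-0.01, 0.01, 0.54], 0.2], [[-0.076, -0.066, 0.038], [-0.01, 0.01, 0.63], 0.2], [[-0.086, -0.075, 0.044], [-0.01, 0.01, 0.72], 0.2], [[-0.086, -0.075, 0.044], [-0.01, 0.01, 0.72], 0.2], [[-0.086, -0.075, 0.044], [-0.01, 0.01, 0.72], 0.2]]'

```text
time_s: 17.7
tcp_pos: [0.4566, 0.0178, 0.3446]
eef_rot: [-153.0, 22.6, -83.8]
contact_force: [-0.3, 0.1, -0.8]
gripper_width: 0.0701
```

```bash
python3 st.py; python3 - <<'E'
from h import *
s,c=shot("wrist","w8"); T=tcpT(s)
for th in (1.6,1.65,1.7,1.75):
    g=lambda r,h=.005:[0,.12-r*np.cos(th)+h*np.sin(th),.05+r*np.sin(th)+h*np.cos(th)]
    print(th,projw(c,T,bed2w(B,[g(.1425),g(.17),g(.195)])).round(1).tolist())
E
```

```text
[  9.6 -17.4 -23.  -22.2 -56.6  -1.1] [-0.3  0.1 -0.8] [-1.21  1.31  0.04] 0.0701 17.7
tcp in bed [-0.0009  0.0592  0.2979]
phi -89.8 toolz bed [-0.006  0.425 -0.905]
1.6 [[254.1, 202.9], [254.1, 223.6], [254.0, 245.0]]
1.65 [[254.1, 207.6], [254.1, 229.1], [254.0, 251.0]]
1.7 [[254.1, 211.8], [254.1, 234.0], [254.1, 256.3]]
1.75 [[254.1, 215.6], [254.1, 238.3], [254.1, 260.7]]
```

View pics/w8.png

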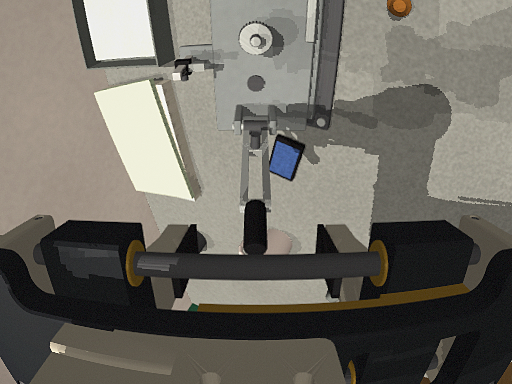

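```bash
python3 - <<'E'
from h import *
from plant import r
s=r.get_state()
rows(s,[([0.0005,.0955,.30],tiltR(-90,0,25),2),([0.0005,.141,.2025],tiltR(-90,0,25),5)],0.2)
E
```

```text
[[[-0.017, -0.001, 0.007], [0.0, 0.0, 0.0], 0.2], [[-0.034, -0.001, 0.013], [0.01, 0.0, 0.0], 0.2], [[-0.034, -0.002, 0.035], [0.01, 0.0, 0.0], 0.2], [[-0.034, -0.002, 0.056], [0.01, 0.0, 0.0], 0.2], [[-0.034, -0.002, 0.078], [0.01, 0.0, 0.0], 0.2], [[-0.034, -0.002, 0.099], [0.01, 0.0, 0.0], 0.2], [[-0.034, -0.002, 0.121], [0.01, 0.0, 0.0], 0.2]]
```

Emit:
step_arm --increments '[[[-0.017, -0.001, 0.007], [0, 0, 0], 0.2], [[-0.034, -0.001, 0.013], [0.01, 0, 0], 0.2], [[-0.034, -0.001, 0.035], [0.01, 0, 0], 0.2], [[-0.034, -0.001, 0.056], [0.01, 0, 0], 0.2], [[-0.034, -0.001, 0.078], [0.01, 0, 0], 0.2], [[-0.034, -0.001, 0.099], [0.01, 0, 0], 0.2], [[-0.034, -0.001, 0.121], [0.01, 0, 0], 0.2], [[-0.034, -0.001, 0.121], [0.01, 0, 0], 0.2], [[-0.034, -0.001, 0.121], [0.01, 0, 0], 0.2]]'

```text
time_s: 18.65
tcp_pos: [0.505, 0.0945, 0.2567]
eef_rot: [-152.8, 22.6, -84.1]
contact_force: [-0.9, -0.6, 1.1]
gripper_width: 0.0699
```

```bash
python3 st.py; python3 - <<'E'
from h import *
shot("wrist","w9"); shot("scene","s9"); crop("s9",170,100,320,250,4); crop("w9",150,130,370,330,3.5)
E
```

```text
[ 22.8 -10.7 -31.7 -18.6 -37.3 -10.8] [-0.9 -0.6  1.1] [-1.25  1.39  0.03] 0.0699 18.65
tcp in bed [-0.0006  0.1399  0.2008]
phi -90.14 toolz bed [ 0.001  0.423 -0.906]
```

View pics/w9_c150_130.png

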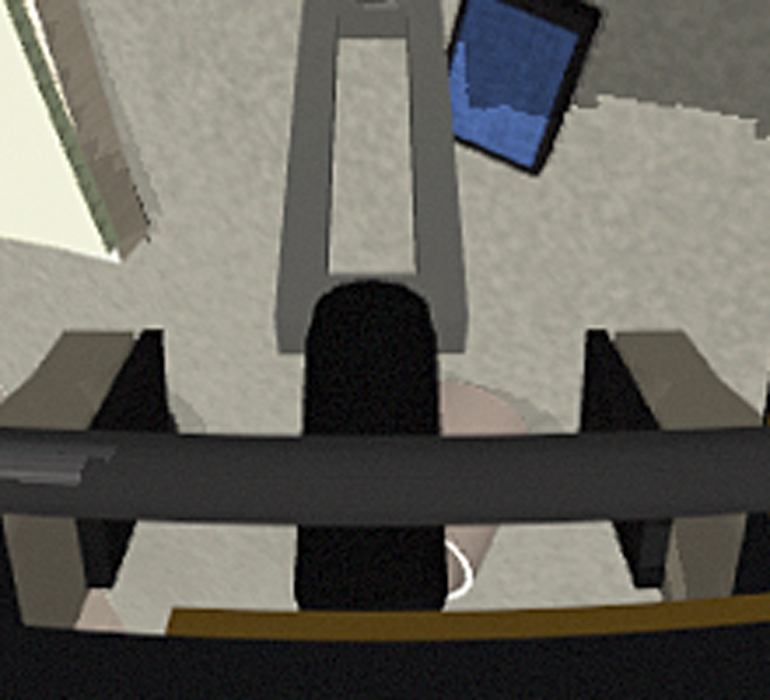

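View pics/s9_c170_100.png

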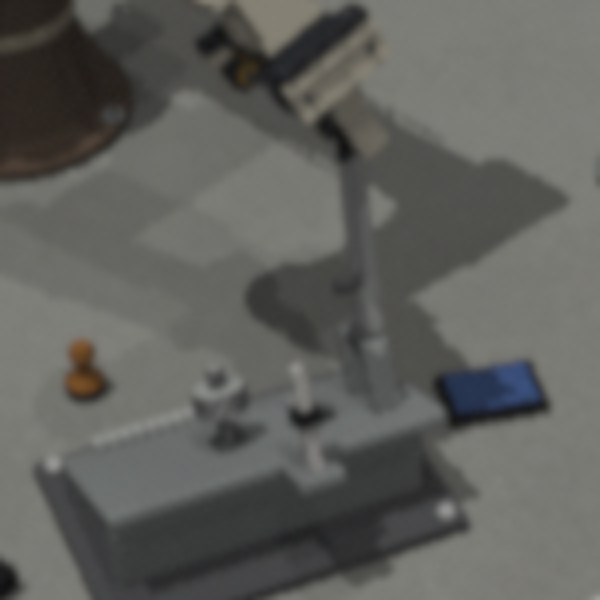

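Emit:
step_arm --increments '[[[0, 0, 0], [0, 0, 0], 0.4], [[0, 0, 0], [0, 0, 0], 0.6], [[0, 0, 0], [0, 0, 0], 0.8], [[0, 0, 0], [0, 0, 0], 1], [[0, 0, 0], [0, 0, 0], 1], [[0, 0, 0], [0, 0, 0], 1]]' --force 8

```text
time_s: 19.35
tcp_pos: [0.5049, 0.0952, 0.2566]
eef_rot: [-152.8, 22.6, -84.1]
contact_force: [0.4, -0.3, -0.1]
gripper_width: 0.0277
```

```bash
python3 st.py; cat >> h.py <<'E'
def arc(s,ths,Rt,g=1,rad=.1682,x=None):
    T=tcpT(s); out=[]; M=bedR(B[2]); p=M.T@(T[:3,3]-[B[0],B[1],.075]); x=p[0] if x is None else x
    for t in ths:
        G=np.array([x,.12-rad*np.cos(t),.05+rad*np.sin(t)]); P=bed2w(B,G)[0]+.0188*Rt[:,2]
        d,w=inc(s,P,Rt); out.append([[round(v,4) for v in d],[round(v,2) for v in w],g])
    G=M.T@(T[:3,3]-.0188*T[:3,2]-[B[0],B[1],.075]); print("G",G.round(4),"rad",np.hypot(G[1]-.12,G[2]-.05).round(4),"th'",np.arctan2(G[2]-.05,.12-G[1]).round(4))
    print(str(out))
E
python3 - <<'E'
from h import *
from plant import r
s=r.get_state()
arc(s,np.arange(1.58,1.0,-.06),tcpT(s)[:3,:3])
E
```

```text
[ 22.9 -10.7 -31.7 -18.6 -37.3 -10.9] [ 0.4 -0.3 -0.1] [-1.18  1.3  -0.03] 0.0277 19.35
tcp in bed [-0.0008  0.1405  0.2008]
phi -90.18 toolz bed [ 0.001  0.423 -0.906]
G [-0.0008  0.1326  0.2178] rad 0.1683 th' 1.6457
[[[0.0098, -0.0001, -0.005], [0.0, 0.0, 0.0], 1], [[0.0191, -0.0001, -0.0091], [0.0, 0.0, 0.0], 1], [[0.0285, -0.0001, -0.0126], [0.0, 0.0, 0.0], 1], [[0.0382, -0.0001, -0.0156], [0.0, 0.0, 0.0], 1], [[0.048, -0.0002, -0.018], [0.0, 0.0, 0.0], 1], [[0.0579, -0.0002, -0.0197], [0.0, 0.0, 0.0], 1], [[0.0679, -0.0002, -0.0209], [0.0, 0.0, 0.0], 1], [[0.078, -0.0003, -0.0215], [0.0, 0.0, 0.0], 1], [[0.0881, -0.0003, -0.0214], [0.0, 0.0, 0.0], 1], [[0.0982, -0.0003, -0.0208], [0.0, 0.0, 0.0], 1]]
```

Emit:
step_arm --increments '[[[0, 0, 0], [0, 0, 0], 1], [[0, 0, 0], [0, 0, 0], 1], [[0, 0, 0], [0, 0, 0], 1]]'

```text
time_s: 19.65
tcp_pos: [0.5055, 0.0952, 0.257]
eef_rot: [-152.7, 22.6, -84.1]
contact_force: [4.3, -1.0, -1.0]
gripper_width: 0.0217
```

Emit:
step_arm --increments '[[[0.0098, 0, -0.005], [0, 0, 0], 1], [[0.0191, 0, -0.0091], [0, 0, 0], 1], [[0.0285, 0, -0.0126], [0, 0, 0], 1], [[0.0382, 0, -0.0156], [0, 0, 0], 1], [[0.048, 0, -0.018], [0, 0, 0], 1], [[0.0579, 0, -0.0197], [0, 0, 0], 1], [[0.0679, 0, -0.0209], [0, 0, 0], 1], [[0.078, 0, -0.0215], [0, 0, 0], 1], [[0.088, 0, -0.0214], [0, 0, 0], 1], [[0.098, 0, -0.0208], [0, 0, 0], 1]]'

```text
time_s: 20.65
tcp_pos: [0.506, -0.0031, 0.237]
eef_rot: [-152.6, 22.6, -84.1]
contact_force: [0.8, -0.9, 4.3]
gripper_width: 0.0219
```

```bash
python3 st.py; python3 - <<'E'
from h import *
s,c=shot("wrist","w10")
arc(s,np.arange(.96,.35,-.06),tcpT(s)[:3,:3],rad=.168)
E
```

```text
[  2.6  -6.  -26.  -30.7 -46.2  14.6] [ 0.8 -0.9  4.3] [-0.51  0.8   0.08] 0.0219 20.65
tcp in bed [-1.000e-04  4.280e-02  1.788e-01]
phi -90.13 toolz bed [ 0.003  0.424 -0.906]
G [-1.000e-04  3.480e-02  1.958e-01] rad 0.1689 th' 1.042
[[[0.0136, -0.0001, 0.0027], [0.0, 0.0, 0.0], 1], [[0.0235, -0.0001, 0.0047], [0.0, 0.0, 0.0], 1], [[0.0332, -0.0001, 0.0073], [0.0, 0.0, 0.0], 1], [[0.0427, -0.0001, 0.0105], [0.0, 0.0, 0.0], 1], [[0.0521, -0.0001, 0.0143], [0.0, 0.0, 0.0], 1], [[0.0612, -0.0001, 0.0186], [0.0, 0.0, 0.0], 1], [[0.07, -0.0001, 0.0235], [0.0, 0.0, 0.0], 1], [[0.0785, -0.0001, 0.0289], [0.0, 0.0, 0.0], 1], [[0.0867, -0.0001, 0.0347], [0.0, 0.0, 0.0], 1], [[0.0945, -0.0001, 0.0411], [0.0, 0.0, 0.0], 1], [[0.102, -0.0001, 0.0479], [0.0, 0.0, 0.0], 1]]
```

View pics/w10.png

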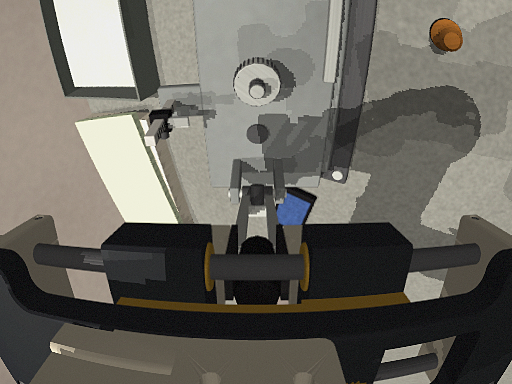

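Emit:
step_arm --increments '[[[0.01, 0, 0.002], [0, 0, 0], 1], [[0.021, 0, 0.0042], [0, 0, 0], 1], [[0.0332, 0, 0.0073], [0, 0, 0], 1], [[0.0427, 0, 0.0105], [0, 0, 0], 1], [[0.0521, 0, 0.0143], [0, 0, 0], 1], [[0.0612, 0, 0.0186], [0, 0, 0], 1], [[0.07, 0, 0.0235], [0, 0, 0], 1], [[0.0785, 0, 0.0289], [0, 0, 0], 1], [[0.0867, 0, 0.0347], [0, 0, 0], 1], [[0.0945, 0, 0.0411], [0, 0, 0], 1]]'

```text
time_s: 21.7
tcp_pos: [0.5324, -0.0761, 0.1667]
eef_rot: [-152.6, 22.4, -84.1]
contact_force: [-3.8, -9.6, 6.5]
gripper_width: 0.0212
```

```bash
python3 st.py; python3 - <<'E'
from h import *
s,c=shot("wrist","w11")
arc(s,np.arange(.38,.13,-.03),tcpT(s)[:3,:3],rad=.168)
E
```

```text
[-10.5   4.9 -22.7 -38.7 -46.6  34.1] [-3.8 -9.6  6.5] [-2.96  1.29 -0.93] 0.0212 21.7
tcp in bed [-0.     -0.0275  0.1012]
phi -90.08 toolz bed [ 0.003  0.421 -0.907]
G [-1.000e-04 -3.540e-02  1.182e-01] rad 0.1697 th' 0.4135
[[[0.003, -0.0, 0.0051], [0.0, 0.0, 0.0], 1], [[0.0066, -0.0, 0.0086], [0.0, 0.0, 0.0], 1], [[0.0101, -0.0, 0.0122], [0.0, 0.0, 0.0], 1], [[0.0135, -0.0, 0.016], [0.0, 0.0, 0.0], 1], [[0.0168, -0.0, 0.0198], [0.0, 0.0, 0.0], 1], [[0.02, -0.0, 0.0237], [0.0, 0.0, 0.0], 1], [[0.023, 0.0, 0.0277], [0.0, 0.0, 0.0], 1], [[0.0259, 0.0, 0.0318], [0.0, 0.0, 0.0], 1], [[0.0287, 0.0, 0.036], [0.0, 0.0, 0.0], 1]]
```

View pics/w11.png

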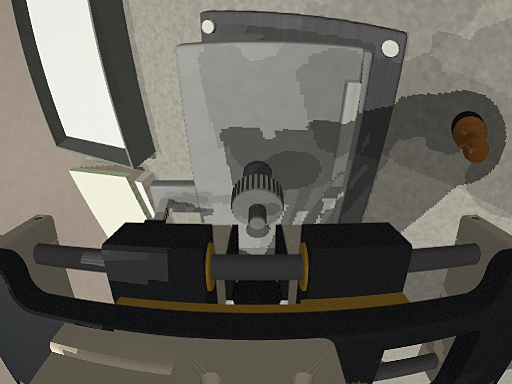

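```bash
python3 - <<'E'
from h import *
from plant import r
s=r.get_state()
arc(s,np.arange(.38,.10,-.03),tcpT(s)[:3,:3],rad=.170)
E
```

```text
G [-0.0002 -0.0359  0.1168] rad 0.1696 th' 0.405
[[[0.0034, -0.0001, 0.0026], [0.0, 0.0, 0.0], 1], [[0.0071, -0.0, 0.0061], [0.0, 0.0, 0.0], 1], [[0.0106, -0.0, 0.0098], [0.0, 0.0, 0.0], 1], [[0.014, -0.0, 0.0136], [0.0, 0.0, 0.0], 1], [[0.0174, -0.0, 0.0174], [0.0, 0.0, 0.0], 1], [[0.0206, -0.0, 0.0214], [0.0, 0.0, 0.0], 1], [[0.0236, -0.0, 0.0255], [0.0, 0.0, 0.0], 1], [[0.0266, -0.0, 0.0296], [0.0, 0.0, 0.0], 1], [[0.0294, -0.0, 0.0339], [0.0, 0.0, 0.0], 1], [[0.0321, -0.0, 0.0382], [0.0, 0.0, 0.0], 1]]
```

Emit:
step_arm --increments '[[[0.0034, 0, 0.0026], [0, 0, 0], 1], [[0.0071, 0, 0.0061], [0, 0, 0], 1], [[0.0106, 0, 0.0098], [0, 0, 0], 1], [[0.014, 0, 0.0136], [0, 0, 0], 1], [[0.0174, 0, 0.0174], [0, 0, 0], 1], [[0.0206, 0, 0.0214], [0, 0, 0], 1], [[0.0236, 0, 0.0255], [0, 0, 0], 1], [[0.0266, 0, 0.0296], [0, 0, 0], 1], [[0.0294, 0, 0.0339], [0, 0, 0], 1], [[0.032, 0, 0.038], [0, 0, 0], 1]]'

```text
time_s: 22.75
tcp_pos: [0.5516, -0.0911, 0.1229]
eef_rot: [-152.6, 22.4, -84.2]
contact_force: [-2.3, -11.2, 5.0]
gripper_width: 0.0203
```

```bash
python3 st.py; python3 - <<'E'
from h import *
from plant import r
s,c=shot("scene","s12"); crop("s12",170,100,320,250,4)
arc(s,np.arange(.11,.03,-.01),tcpT(s)[:3,:3],rad=.170)
E
```

```text
[-12.9  10.7 -21.7 -42.  -44.3  40.6] [ -2.3 -11.2   5. ] [-3.73  1.32 -1.32] 0.0203 22.75
tcp in bed [-0.     -0.0408  0.0528]
phi -90.09 toolz bed [ 0.003  0.42  -0.908]
G [-0.0001 -0.0487  0.0699] rad 0.1699 th' 0.1175
[[[0.0008, -0.0001, 0.001], [0.0, 0.0, 0.0], 1], [[0.0016, -0.0001, 0.0025], [0.0, 0.0, 0.0], 1], [[0.0025, -0.0001, 0.0039], [0.0, 0.0, 0.0], 1], [[0.0033, -0.0, 0.0054], [0.0, 0.0, 0.0], 1], [[0.0042, -0.0, 0.0069], [0.0, 0.0, 0.0], 1], [[0.005, -0.0, 0.0084], [0.0, 0.0, 0.0], 1], [[0.0058, -0.0, 0.0099], [0.0, 0.0, 0.0], 1], [[0.0066, -0.0, 0.0114], [0.0, 0.0, 0.0], 1]]
```

View pics/s12_c170_100.png

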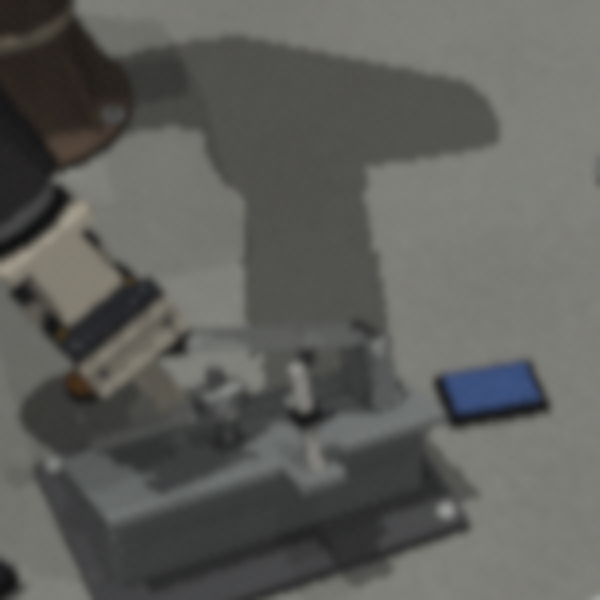

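Emit:
step_arm --increments '[[[0.0008, 0, 0.001], [0, 0, 0], 1], [[0.0016, 0, 0.0025], [0, 0, 0], 1], [[0.0025, 0, 0.0039], [0, 0, 0], 1], [[0.0033, 0, 0.0054], [0, 0, 0], 1], [[0.0042, 0, 0.0069], [0, 0, 0], 1], [[0.005, 0, 0.0084], [0, 0, 0], 1], [[0.0055, 0, 0.0093], [0, 0, 0], 1]]'

```text
time_s: 23.5
tcp_pos: [0.556, -0.0927, 0.1132]
eef_rot: [-152.6, 22.4, -84.2]
contact_force: [-1.1, -11.4, 3.4]
gripper_width: 0.0206
```

```bash
python3 st.py; python3 - <<'E'
from h import *
from plant import r
s,c=shot("wrist","w12"); crop("w12",180,150,340,310,4)
arc(s,np.arange(.05,-.03,-.005),tcpT(s)[:3,:3],rad=.170)
E
```

```text
[-13.2  11.9 -21.4 -42.8 -43.7  41.8] [ -1.1 -11.4   3.4] [-3.73  1.28 -1.32] 0.0206 23.5
tcp in bed [-0.     -0.0419  0.0421]
phi -90.1 toolz bed [ 0.003  0.42  -0.908]
G [-0.0001 -0.0498  0.0592] rad 0.1701 th' 0.0539
[[[0.0003, -0.0001, 0.0006], [0.0, 0.0, 0.0], 1], [[0.0006, -0.0001, 0.0014], [0.0, 0.0, 0.0], 1], [[0.001, -0.0001, 0.0021], [0.0, 0.0, 0.0], 1], [[0.0014, -0.0001, 0.0029], [0.0, 0.0, 0.0], 1], [[0.0018, -0.0001, 0.0037], [0.0, 0.0, 0.0], 1], [[0.0022, -0.0001, 0.0044], [0.0, 0.0, 0.0], 1], [[0.0026, -0.0, 0.0052], [0.0, 0.0, 0.0], 1], [[0.0029, -0.0, 0.0059], [0.0, 0.0, 0.0], 1], [[0.0033, -0.0, 0.0067], [0.0, 0.0, 0.0], 1], [[0.0036, -0.0, 0.0075], [0.0, 0.0, 0.0], 1], [[0.004, -0.0, 0.0083], [0.0, 0.0, 0.0], 1], [[0.0044, -0.0, 0.009], [0.0, 0.0, 0.0], 1], [[0.0047, -0.0, 0.0098], [0.0, 0.0, 0.0], 1], [[0.0051, -0.0, 0.0106], [0.0, 0.0, 0.0], 1], [[0.0054, -0.0, 0.0114], [0.0, 0.0, 0.0], 1], [[0.0057, -0.0, 0.0121], [0.0, 0.0, 0.0], 1]]
```

View pics/w12.png

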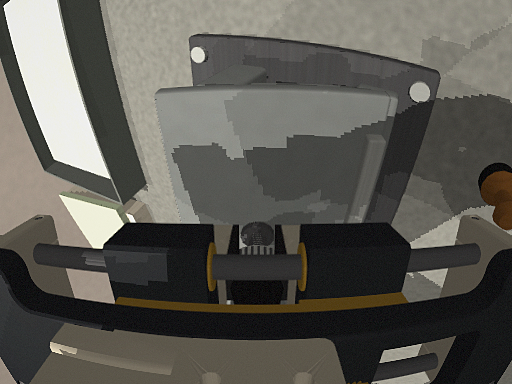

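Emit:
step_arm --increments '[[[0.0003, 0, 0.0006], [0, 0, 0], 1], [[0.0006, 0, 0.0014], [0, 0, 0], 1], [[0.001, 0, 0.0021], [0, 0, 0], 1], [[0.0014, 0, 0.0029], [0, 0, 0], 1], [[0.0018, 0, 0.0037], [0, 0, 0], 1], [[0.0018, 0, 0.0037], [0, 0, 0], 1]]'

```text
time_s: 24.15
tcp_pos: [0.5577, -0.0928, 0.1094]
eef_rot: [-152.7, 22.4, -84.2]
contact_force: [-0.9, -11.9, 2.5]
gripper_width: 0.0197
```

```bash
python3 st.py
```

```text
[-13.3  12.4 -21.4 -43.1 -43.5  42.3] [ -0.9 -11.9   2.5] [-3.93  1.26 -1.51] 0.0197 24.15
tcp in bed [-0.     -0.042   0.0379]
phi -90.1 toolz bed [ 0.003  0.42  -0.908]
```

Emit:
step_arm --increments '[[[0.0004, 0, 0.0008], [0, 0, 0], 1], [[0.0007, 0, 0.0015], [0, 0, 0], 1], [[0.0007, 0, 0.0015], [0, 0, 0], 1]]'

```text
time_s: 24.45
tcp_pos: [0.5584, -0.0928, 0.1079]
eef_rot: [-152.7, 22.4, -84.2]
contact_force: [-0.3, -10.9, 2.7]
gripper_width: 0.0201
```

```bash
python3 st.py
```

```text
[-13.3  12.6 -21.3 -43.2 -43.4  42.4] [ -0.3 -10.9   2.7] [-3.84  1.27 -1.42] 0.0201 24.45
tcp in bed [-0.     -0.0419  0.0363]
phi -90.1 toolz bed [ 0.003  0.42  -0.908]
```

Emit:
step_arm --increments '[[[0.0004, 0, 0.0008], [0, 0, 0], 1], [[0.0007, 0, 0.0015], [0, 0, 0], 1], [[0.0007, 0, 0.0015], [0, 0, 0], 1]]'

```text
time_s: 24.75
tcp_pos: [0.5591, -0.0929, 0.1064]
eef_rot: [-152.7, 22.4, -84.2]
contact_force: [-1.0, -11.3, 2.5]
gripper_width: 0.0198
```

Emit:
step_arm --increments '[[[0.0004, 0, 0.0008], [0, 0, 0], 1], [[0.0004, 0, 0.0008], [0, 0, 0], 1]]'

```text
time_s: 24.95
tcp_pos: [0.5595, -0.093, 0.1056]
eef_rot: [-152.7, 22.4, -84.2]
contact_force: [-0.2, -10.3, 2.0]
gripper_width: 0.0198
```

```bash
python3 st.py
```

```text
[-13.3  12.9 -21.3 -43.4 -43.2  42.7] [ -0.2 -10.3   2. ] [-3.87  1.25 -1.44] 0.0198 24.95
tcp in bed [-0.     -0.0419  0.0337]
phi -90.1 toolz bed [ 0.003  0.42  -0.908]
```

```bash
python3 - <<'E'
from h import *
s,c=shot("wrist","w13"); crop("w13",190,190,320,310,6); shot("scene","s13"); crop("s13",180,150,280,225,8)
E
```

```text
(no output)
```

View pics/w13_c190_190.png

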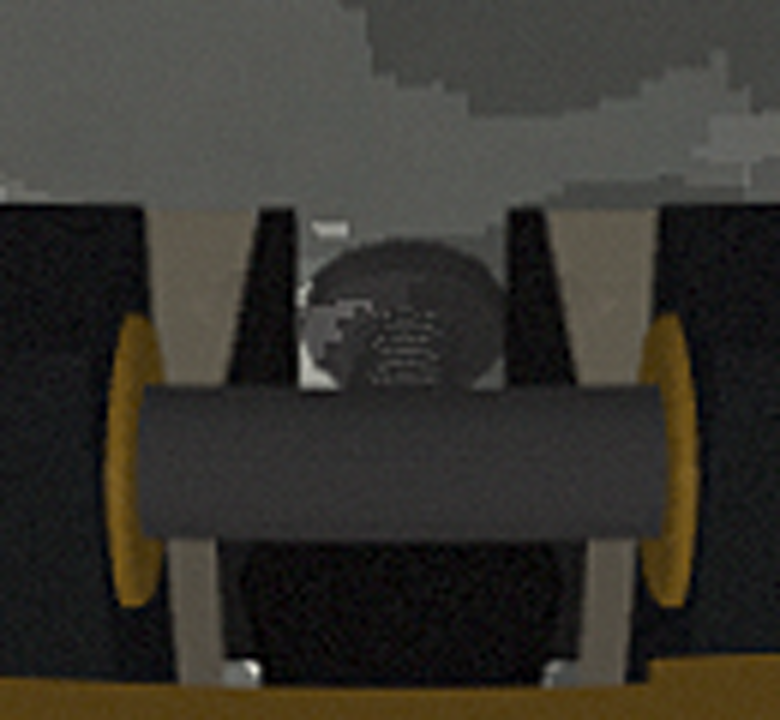

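View pics/s13_c180_150.png

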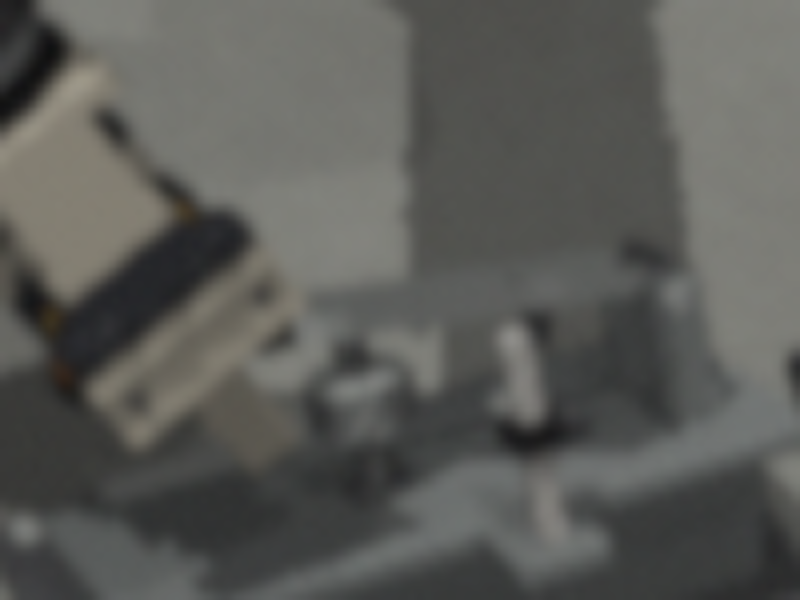

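```bash
python3 - <<'E'
from h import *
c=T0["scene"]
print("tip",((proj(c,bed2w(B,[0,0,.064]))-[180,150])*8).round())
for th in (0,.1,.2,.3,.4):
    g=lambda r,h=.005:[0,.12-r*np.cos(th)+h*np.sin(th),.05+r*np.sin(th)+h*np.cos(th)]
    print(th,((proj(c,bed2w(B,[g(0),g(.12),g(.1425),g(.17)]))-[180,150])*8).round().tolist())
s,c=pickle.load(open("w13.pkl","rb"))
for th in (0,.1,.2,.3):
    g=lambda r,h=.01,x=0:[x,.12-r*np.cos(th)+h*np.sin(th),.05+r*np.sin(th)+h*np.cos(th)]
    print(th,((projw(c,tcpT(s),bed2w(B,[g(.12,x=-.008),g(.12,x=.008),g(.1425),g(.17),g(.195)]))-[190,190])*6).round().tolist())
print(((projw(c,tcpT(s),bed2w(B,[[0,0,.064],[0,0,.0485],[0,-.02,.0485]]))-[190,190])*6).round())
E
```

```text
tip [[351. 336.]]
0 [[649.0, 269.0], [355.0, 358.0], [299.0, 375.0], [229.0, 397.0]]
0.1 [[650.0, 269.0], [352.0, 328.0], [294.0, 339.0], [223.0, 353.0]]
0.2 [[651.0, 269.0], [351.0, 297.0], [293.0, 302.0], [221.0, 308.0]]
0.3 [[653.0, 269.0], [354.0, 265.0], [296.0, 264.0], [224.0, 263.0]]
0.4 [[654.0, 269.0], [360.0, 234.0], [302.0, 227.0], [231.0, 218.0]]
0 [[468.0, 733.0], [317.0, 733.0], [391.0, 631.0], [389.0, 471.0], [387.0, 278.0]]
0.1 [[470.0, 840.0], [315.0, 839.0], [391.0, 771.0], [388.0, 658.0], [385.0, 515.0]]
0.2 [[471.0, 952.0], [313.0, 952.0], [390.0, 920.0], [388.0, 867.0], [384.0, 797.0]]
0.3 [[472.0, 1065.0], [312.0, 1065.0], [390.0, 1073.0], [387.0, 1085.0], [383.0, 1101.0]]
[[393. 767.]
 [393. 641.]
 [392. 545.]]
```

```bash
python3 - <<'E'
from h import *
for t in("w10","w11","w12","w13"):
    s,c=pickle.load(open(t+".pkl","rb")); print(t,"tip,colltop,foot",projw(c,tcpT(s),bed2w(B,[[0,0,.064],[0,0,.0485],[0,0,0]])).round().tolist())
    for th in (1.2,1.0,.6,.4,.3,.2,.1,0):
        g=lambda r,h=.005:[0,.12-r*np.cos(th)+h*np.sin(th),.05+r*np.sin(th)+h*np.cos(th)]
        print("  ",th,projw(c,tcpT(s),bed2w(B,[g(.1425),g(.195)])).round().tolist())
E
python3 - <<'E'
import sys; sys.path.insert(0,'.')
from h import *
crop("w12",180,200,340,310,5)
E
```

```text
w10 tip,colltop,foot [[256.0, 92.0], [256.0, 86.0], [256.0, 69.0]]
   1.2 [[255.0, 276.0], [255.0, 336.0]]
   1.0 [[255.0, 236.0], [254.0, 271.0]]
   0.6 [[255.0, 143.0], [254.0, 96.0]]
   0.4 [[255.0, 105.0], [254.0, 39.0]]
   0.3 [[255.0, 90.0], [255.0, 21.0]]
   0.2 [[255.0, 78.0], [255.0, 9.0]]
   0.1 [[255.0, 69.0], [255.0, 2.0]]
   0 [[255.0, 63.0], [255.0, -2.0]]
w11 tip,colltop,foot [[256.0, 225.0], [256.0, 210.0], [256.0, 172.0]]
   1.2 [[256.0, 412.0], [255.0, 476.0]]
   1.0 [[255.0, 391.0], [255.0, 454.0]]
   0.6 [[255.0, 316.0], [254.0, 335.0]]
   0.4 [[255.0, 270.0], [255.0, 246.0]]
   0.3 [[255.0, 247.0], [255.0, 206.0]]
   0.2 [[255.0, 227.0], [255.0, 172.0]]
   0.1 [[256.0, 209.0], [255.0, 146.0]]
   0 [[256.0, 194.0], [255.0, 127.0]]
w12 tip,colltop,foot [[256.0, 306.0], [256.0, 286.0], [256.0, 233.0]]
   1.2 [[256.0, 485.0], [255.0, 548.0]]
   1.0 [[255.0, 473.0], [255.0, 542.0]]
   0.6 [[255.0, 416.0], [254.0, 471.0]]
   0.4 [[255.0, 371.0], [254.0, 389.0]]
   0.3 [[255.0, 346.0], [254.0, 340.0]]
   0.2 [[255.0, 321.0], [254.0, 292.0]]
   0.1 [[255.0, 297.0], [254.0, 249.0]]
   0 [[255.0, 276.0], [255.0, 215.0]]
w13 tip,colltop,foot [[255.0, 318.0], [256.0, 297.0], [256.0, 241.0]]
   1.2 [[256.0, 495.0], [255.0, 557.0]]
   1.0 [[255.0, 484.0], [255.0, 553.0]]
   0.6 [[255.0, 430.0], [254.0, 489.0]]
   0.4 [[255.0, 385.0], [254.0, 410.0]]
   0.3 [[255.0, 360.0], [254.0, 360.0]]
   0.2 [[255.0, 335.0], [254.0, 310.0]]
   0.1 [[255.0, 310.0], [254.0, 265.0]]
   0 [[255.0, 288.0], [255.0, 228.0]]
```

View pics/w12_c180_200.png

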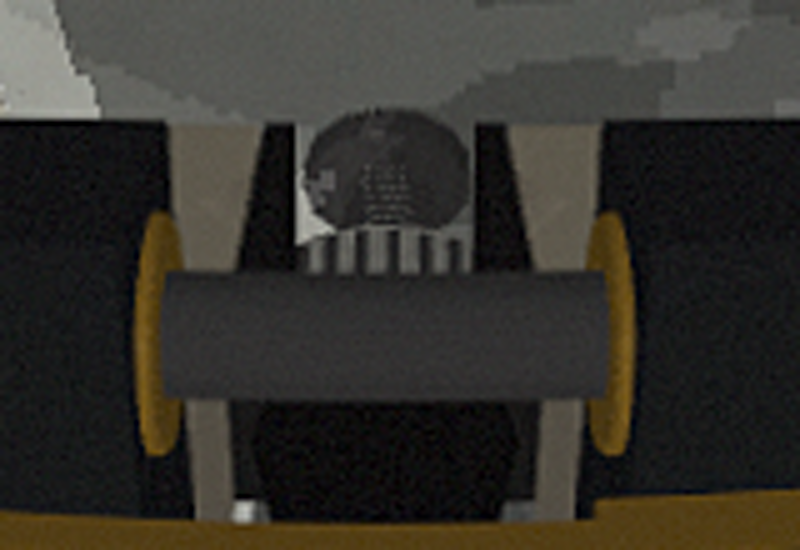

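Emit:
step_arm --increments '[[[0, 0, 0], [0, 0, 0], 0.6], [[0, 0, 0], [0, 0, 0], 0.4], [[0, 0, 0], [0, 0, 0], 0.4], [[0, 0, 0], [0, 0, 0], 0.4], [[0, 0, -0.02], [0, 0, 0], 0.4], [[0, 0, -0.05], [0, 0, 0], 0.4], [[0, 0, -0.08], [0, 0, 0], 0.4], [[0, 0, -0.1], [0, 0, 0], 0.4], [[0, 0, -0.1], [0, 0, 0], 0.4], [[0, 0, -0.1], [0, 0, 0], 0.4]]'

```text
time_s: 26.05
tcp_pos: [0.5165, -0.1287, 0.1873]
eef_rot: [-152.7, 22.7, -84.1]
contact_force: [0.2, 0.6, 0.0]
gripper_width: 0.0523
```

```bash
python3 st.py; python3 - <<'E'
from h import *
s,c=shot("wrist","w14"); shot("scene","s14"); crop("s14",180,150,280,225,8); T=tcpT(s)
for th in (.3,.2,.1,0):
    g=lambda r,h=.005:[0,.12-r*np.cos(th)+h*np.sin(th),.05+r*np.sin(th)+h*np.cos(th)]
    print("  ",th,projw(c,T,bed2w(B,[g(.1425),g(.195)])).round().tolist())
E
```

```text
[-18.1   5.  -19.5 -38.4 -53.5  38.6] [0.2 0.6 0. ] [-1.22  1.36  0.02] 0.0523 26.05
tcp in bed [-0.0014 -0.0814  0.1246]
phi -90.19 toolz bed [ 0.002  0.424 -0.906]
   0.3 [[254.0, 266.0], [253.0, 241.0]]
   0.2 [[254.0, 250.0], [253.0, 215.0]]
   0.1 [[254.0, 235.0], [254.0, 193.0]]
   0 [[254.0, 222.0], [254.0, 175.0]]
```

View pics/w14.png

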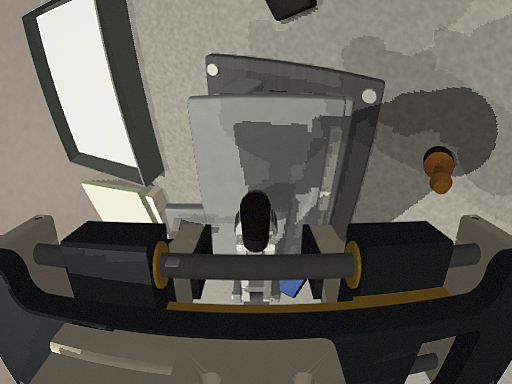

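View pics/s14_c180_150.png

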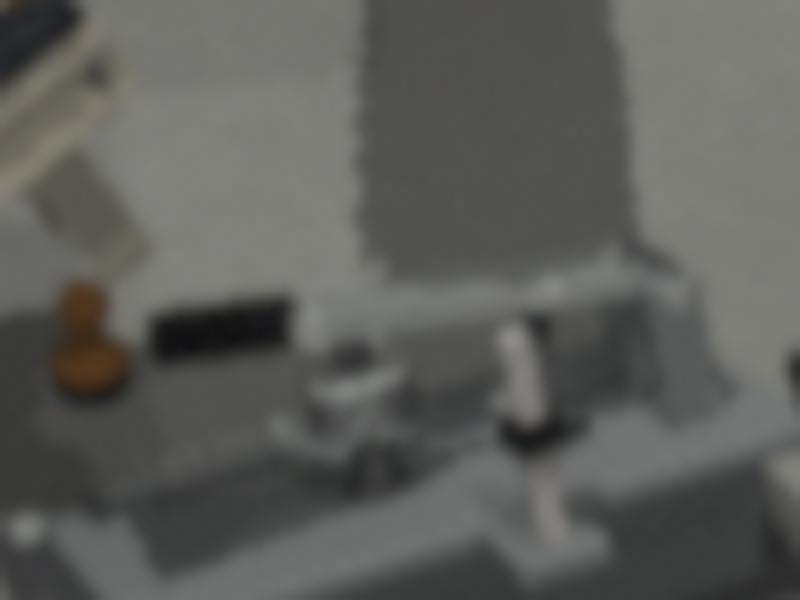

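```bash
python3 - <<'E'
from h import *
from plant import r
s=r.get_state()
rows(s,[([0,-.06,.125],tiltR(-90,0,25),6),([0.0,-.042,.110],tiltR(-90,0,25),3)],1)
E
```

```text
[[[-0.003, -0.0, 0.001], [-0.0, 0.0, -0.0], 1], [[-0.007, -0.001, 0.003], [-0.0, 0.0, -0.0], 1], [[-0.01, -0.001, 0.004], [-0.0, 0.0, -0.0], 1], [[-0.013, -0.001, 0.005], [-0.0, 0.0, -0.0], 1], [[-0.016, -0.002, 0.006], [-0.0, 0.0, -0.0], 1], [[-0.02, -0.002, 0.008], [-0.0, 0.0, -0.0], 1], [[-0.023, -0.002, 0.015], [-0.0, 0.0, -0.0], 1], [[-0.026, -0.002, 0.022], [-0.0, 0.0, -0.0], 1], [[-0.03, -0.002, 0.029], [-0.0, 0.0, -0.0], 1]]
```

Emit:
step_arm --increments '[[[-0.003, 0, 0.001], [0, 0, 0], 1], [[-0.007, -0.001, 0.003], [0, 0, 0], 1], [[-0.01, -0.001, 0.004], [0, 0, 0], 1], [[-0.013, -0.001, 0.005], [0, 0, 0], 1], [[-0.016, -0.001, 0.006], [0, 0, 0], 1], [[-0.02, -0.001, 0.008], [0, 0, 0], 1], [[-0.02, -0.001, 0.008], [0, 0, 0], 1], [[-0.023, -0.001, 0.015], [0, 0, 0], 1], [[-0.026, -0.001, 0.022], [0, 0, 0], 1], [[-0.03, -0.001, 0.029], [0, 0, 0], 1]]' --force 15

```text
time_s: 27.15
tcp_pos: [0.5269, -0.0898, 0.1747]
eef_rot: [-152.8, 22.7, -84.2]
contact_force: [-0.6, -0.3, -0.1]
gripper_width: 0.0004
```

```bash
python3 st.py; python3 - <<'E'
from h import *
s,c=shot("wrist","w15"); shot("scene","s15"); crop("s15",180,150,280,225,8)
E
```

```text
[-12.6   4.7 -21.8 -38.5 -48.9  35.1] [-0.6 -0.3 -0.1] [-1.21  1.34 -0.05] 0.0004 27.15
tcp in bed [-0.0005 -0.0417  0.1102]
phi -90.21 toolz bed [ 0.001  0.423 -0.906]
```

View pics/w15.png

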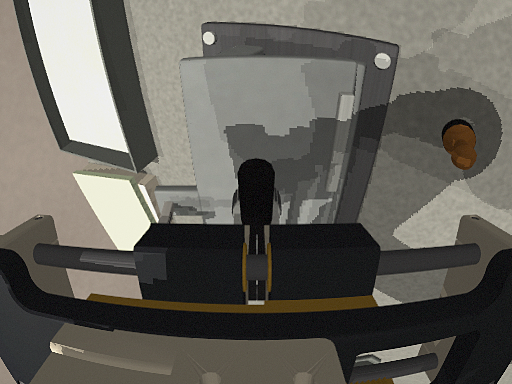

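View pics/s15_c180_150.png

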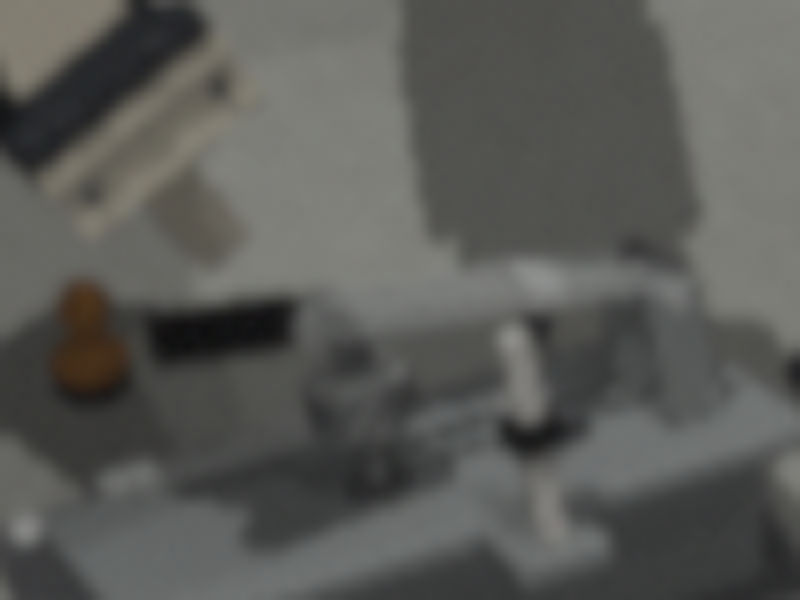

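Emit:
step_arm --increments '[[[0.0013, 0, 0.0027], [0, 0, 0], 1], [[0.0025, 0, 0.0054], [0, 0, 0], 1], [[0.0038, 0, 0.0082], [0, 0, 0], 1], [[0.0051, 0, 0.0109], [0, 0, 0], 1], [[0.0063, 0, 0.0136], [0, 0, 0], 1], [[0.0076, 0, 0.0163], [0, 0, 0], 1], [[0.0085, 0, 0.0181], [0, 0, 0], 1], [[0.0093, 0, 0.0199], [0, 0, 0], 1], [[0.0102, 0, 0.0217], [0, 0, 0], 1]]'

```text
time_s: 28.15
tcp_pos: [0.537, -0.0913, 0.1535]
eef_rot: [-152.7, 22.6, -84.1]
contact_force: [-0.7, -0.9, 1.5]
gripper_width: 0.0007
```

```bash
python3 st.py
```

```text
[-12.9   7.2 -21.7 -40.  -47.2  37.5] [-0.7 -0.9  1.5] [-1.28  1.35  0.01] 0.0007 28.15
tcp in bed [-0.0003 -0.0423  0.0868]
phi -90.18 toolz bed [ 0.001  0.423 -0.906]
```

Emit:
step_arm --increments '[[[0.0008, 0, 0.0018], [0, 0, 0], 1], [[0.0017, 0, 0.0036], [0, 0, 0], 1], [[0.0025, 0, 0.0054], [0, 0, 0], 1], [[0.0034, 0, 0.0072], [0, 0, 0], 1], [[0.0042, 0, 0.009], [0, 0, 0], 1], [[0.0047, 0, 0.01], [0, 0, 0], 1], [[0.0047, 0, 0.01], [0, 0, 0], 1]]'

```text
time_s: 28.85
tcp_pos: [0.5415, -0.0917, 0.1434]
eef_rot: [-152.8, 22.7, -84.1]
contact_force: [-0.2, -0.3, 0.2]
gripper_width: 0.0003
```

```bash
python3 st.py; python3 - <<'E'
from h import *
s,c=shot("wrist","w16"); shot("scene","s16"); crop("s16",180,150,280,225,8)
E
```

```text
[-13.1   8.4 -21.6 -40.7 -46.4  38.6] [-0.2 -0.3  0.2] [-1.19  1.28 -0.06] 0.0003 28.85
tcp in bed [-0.0004 -0.0422  0.0756]
phi -90.19 toolz bed [ 0.001  0.423 -0.906]
```

View pics/s16_c180_150.png

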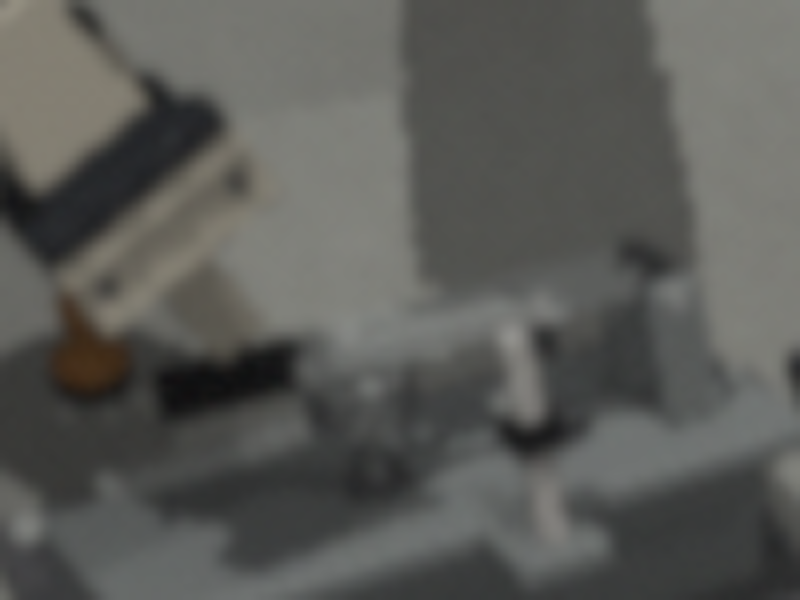

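Emit:
step_arm --increments '[[[0.0004, 0, 0.0009], [0, 0, 0], 1], [[0.0008, 0, 0.0018], [0, 0, 0], 1], [[0.0013, 0, 0.0027], [0, 0, 0], 1], [[0.0017, 0, 0.0036], [0, 0, 0], 1], [[0.0021, 0, 0.0045], [0, 0, 0], 1], [[0.0021, 0, 0.0045], [0, 0, 0], 1]]'

```text
time_s: 29.55
tcp_pos: [0.5437, -0.0919, 0.139]
eef_rot: [-152.8, 22.6, -84.1]
contact_force: [0.4, -0.5, -0.3]
gripper_width: 0.0002
```

Emit:
step_arm --increments '[[[0.0002, 0, 0.0005], [0, 0, 0], 1], [[0.0004, 0, 0.0009], [0, 0, 0], 1], [[0.0004, 0, 0.0009], [0, 0, 0], 1]]'

```text
time_s: 29.85
tcp_pos: [0.544, -0.0919, 0.1381]
eef_rot: [-152.8, 22.6, -84.1]
contact_force: [-0.6, -0.0, 0.3]
gripper_width: 0.0005
```

```bash
python3 st.py
```

```text
[-13.1   9.  -21.6 -41.1 -46.   39.2] [-0.6 -0.   0.3] [-1.27  1.33 -0.01] 0.0005 29.85
tcp in bed [-0.0003 -0.0423  0.0698]
phi -90.19 toolz bed [ 0.001  0.423 -0.906]
```

Emit:
step_arm --increments '[[[0.0002, 0, 0.0005], [0, 0, 0], 1], [[0.0004, 0, 0.0009], [0, 0, 0], 1], [[0.0004, 0, 0.0009], [0, 0, 0], 1]]'

```text
time_s: 30.15
tcp_pos: [0.5445, -0.0919, 0.1373]
eef_rot: [-152.8, 22.6, -84.1]
contact_force: [-0.6, 0.4, 1.4]
gripper_width: 0.0004
```

Emit:
step_arm --increments '[[[0.0002, 0, 0.0005], [0, 0, 0], 1], [[0.0004, 0, 0.0009], [0, 0, 0], 1], [[0.0004, 0, 0.0009], [0, 0, 0], 1]]'

```text
time_s: 30.45
tcp_pos: [0.5449, -0.0919, 0.1364]
eef_rot: [-152.8, 22.6, -84.1]
contact_force: [-1.2, -0.3, 0.4]
gripper_width: 0.0005
```

Emit:
step_arm --increments '[[[0.0002, 0, 0.0005], [0, 0, 0], 1], [[0.0004, 0, 0.0009], [0, 0, 0], 1], [[0.0004, 0, 0.0009], [0, 0, 0], 1]]'

```text
time_s: 30.75
tcp_pos: [0.5452, -0.092, 0.1357]
eef_rot: [-152.7, 22.6, -84.1]
contact_force: [-3.2, -1.1, 3.4]
gripper_width: 0.0007
```

```bash
python3 st.py
```

```text
[-13.2   9.3 -21.6 -41.3 -45.8  39.5] [-3.2 -1.1  3.4] [-1.02  1.53  0.19] 0.0007 30.75
tcp in bed [-0.0002 -0.0423  0.0671]
phi -90.17 toolz bed [ 0.001  0.423 -0.906]
```

Emit:
step_arm --increments '[[[0.0002, 0, 0.0005], [0, 0, 0], 1], [[0.0003, 0, 0.0007], [0, 0, 0], 1], [[0.0003, 0, 0.0007], [0, 0, 0], 1]]'

```text
time_s: 31.05
tcp_pos: [0.5455, -0.0921, 0.1354]
eef_rot: [-152.7, 22.6, -84.1]
contact_force: [-5.2, -2.6, 8.0]
gripper_width: 0.0006
```

```bash
python3 st.py
```

```text
[-13.2   9.4 -21.6 -41.3 -45.8  39.6] [-5.2 -2.6  8. ] [-0.61  1.71  0.43] 0.0006 31.05
tcp in bed [-0.0002 -0.0423  0.0667]
phi -90.15 toolz bed [ 0.001  0.423 -0.906]
```

Emit:
step_arm --increments '[[[-0.0005, 0, -0.001], [0, 0, 0], 1], [[-0.002, 0, -0.005], [0, 0, 0], 1], [[-0.002, 0, -0.02], [0, 0, 0], 1], [[-0.002, 0, -0.05], [0, 0, 0], 1], [[-0.002, 0, -0.09], [0, 0, 0], 1], [[-0.002, 0, -0.12], [0, 0, 0], 1], [[-0.002, 0, -0.12], [0, 0, 0], 1], [[-0.002, 0, -0.12], [0, 0, 0], 1]]'

```text
time_s: 31.85
tcp_pos: [0.4948, -0.137, 0.2353]
eef_rot: [-152.6, 22.6, -84.2]
contact_force: [0.2, -0.1, 0.0]
gripper_width: 0.0006
```

```bash
python3 st.py; python3 - <<'E'
from h import *
s,c=shot("wrist","w17"); shot("scene","s17"); crop("s17",180,150,280,225,8)
rows(s,[([-.0,-.16,.17],tiltR(-45,0,40),6),([-.0,-.16,.16],tiltR(0,0,55),6),([.015,-.11,.105],sideR(60),3)],1)
E
```

```text
[-19.5   0.7 -17.9 -36.2 -58.9  35.5] [ 0.2 -0.1  0. ] [-1.24  1.45  0.05] 0.0006 31.85
tcp in bed [-0.     -0.0916  0.1769]
phi -90.17 toolz bed [ 0.004  0.423 -0.906]
[[[0.011, -0.0, -0.004], [0.02, -0.04, -0.13], 1], [[0.022, -0.0, -0.007], [0.03, -0.08, -0.26], 1], [[0.032, -0.0, -0.011], [0.05, -0.12, -0.39], 1], [[0.043, -0.0, -0.015], [0.07, -0.17, -0.52], 1], [[0.054, -0.0, -0.019], [0.08, -0.21, -0.65], 1], [[0.065, -0.0, -0.023], [0.1, -0.25, -0.78], 1], [[0.066, -0.0, -0.021], [0.15, -0.28, -0.91], 1], [[0.066, -0.0, -0.02], [0.2, -0.31, -1.03], 1], [[0.067, -0.0, -0.018], [0.25, -0.33, -1.16], 1], [[0.068, -0.0, -0.017], [0.3, -0.36, -1.28], 1], [[0.068, -0.0, -0.015], [0.35, -0.39, -1.41], 1], [[0.069, -0.0, -0.014], [0.41, -0.41, -1.53], 1], [[0.062, -0.005, 0.01], [0.43, -0.44, -1.53], 1], [[0.054, -0.01, 0.034], [0.45, -0.46, -1.52], 1], [[0.047, -0.015, 0.058], [0.48, -0.48, -1.52], 1]]
```

View pics/w17.png

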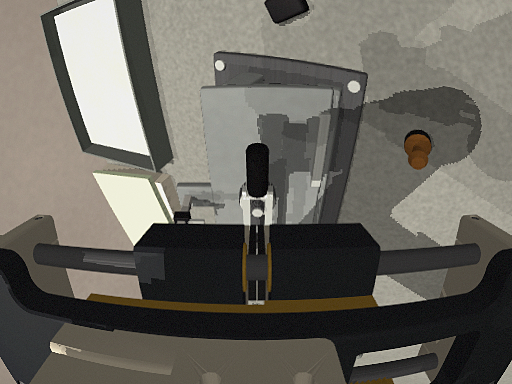

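View pics/s17_c180_150.png

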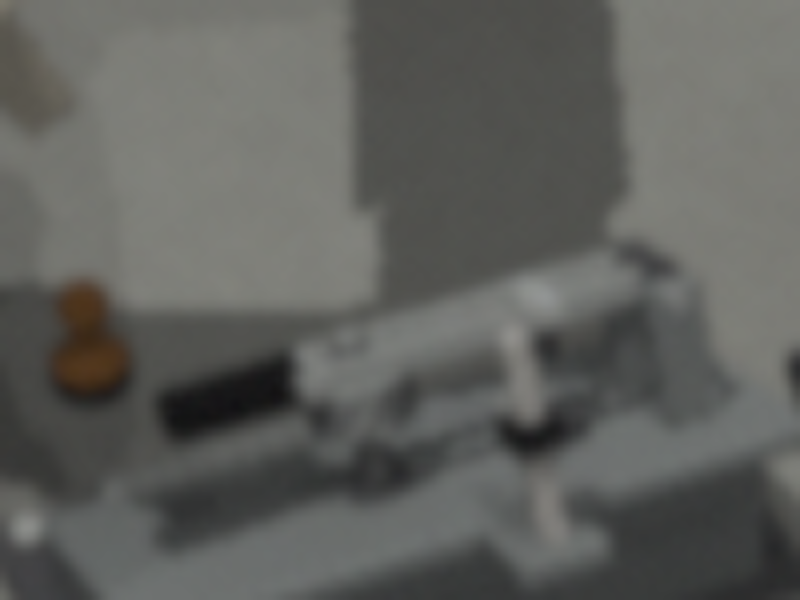

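Emit:
step_arm --increments '[[[0.011, 0, -0.004], [0.02, -0.04, -0.13], 1], [[0.022, 0, -0.007], [0.03, -0.08, -0.26], 1], [[0.032, 0, -0.011], [0.05, -0.12, -0.39], 1], [[0.043, 0, -0.015], [0.07, -0.17, -0.52], 1], [[0.054, 0, -0.019], [0.08, -0.21, -0.65], 1], [[0.065, 0, -0.023], [0.1, -0.25, -0.78], 1], [[0.066, 0, -0.021], [0.15, -0.28, -0.91], 1], [[0.066, 0, -0.02], [0.2, -0.31, -1.03], 1], [[0.067, 0, -0.018], [0.25, -0.33, -1.16], 1], [[0.068, 0, -0.017], [0.3, -0.36, -1.28], 1]]'

```text
time_s: 32.95
tcp_pos: [0.494, -0.2051, 0.2205]
eef_rot: [-126.0, -13.8, -15.9]
contact_force: [0.3, -0.1, 0.5]
gripper_width: 0.0004
```

```bash
python3 st.py; python3 - <<'E'
from h import *
from plant import r
s=r.get_state()
rows(s,[([-.0,-.16,.15],sideR(60),5),([.02,-.13,.12],sideR(60),3)],1)
E
```

```text
[-42.1  21.9  -1.2 -51.9 -89.4 134.9] [ 0.3 -0.1  0.5] [-2.47  1.17 -0.05] 0.0004 32.95
tcp in bed [-0.0014 -0.1595  0.1612]
phi -10.65 toolz bed [ 0.02   0.768 -0.64 ]
[[[0.001, 0.002, 0.001], [0.03, -0.01, -0.05], 1], [[0.001, 0.003, 0.003], [0.07, -0.02, -0.1], 1], [[0.002, 0.005, 0.004], [0.1, -0.03, -0.16], 1], [[0.003, 0.007, 0.005], [0.13, -0.03, -0.21], 1], [[0.004, 0.008, 0.007], [0.17, -0.04, -0.26], 1], [[0.01, 0.008, 0.021], [0.17, -0.04, -0.26], 1], [[0.017, 0.007, 0.035], [0.17, -0.04, -0.26], 1], [[0.023, 0.007, 0.049], [0.17, -0.04, -0.26], 1]]
```

Emit:
step_arm --increments '[[[0.001, 0.002, 0.001], [0.03, -0.01, -0.05], 1], [[0.001, 0.003, 0.003], [0.07, -0.02, -0.1], 1], [[0.002, 0.005, 0.004], [0.1, -0.03, -0.16], 1], [[0.003, 0.007, 0.005], [0.13, -0.03, -0.21], 1], [[0.004, 0.008, 0.007], [0.17, -0.04, -0.26], 1], [[0.01, 0.008, 0.021], [0.17, -0.04, -0.26], 1], [[0.017, 0.007, 0.035], [0.17, -0.04, -0.26], 1], [[0.023, 0.007, 0.049], [0.17, -0.04, -0.26], 1], [[0.023, 0.007, 0.049], [0.17, -0.04, -0.26], 1], [[0.023, 0.007, 0.049], [0.17, -0.04, -0.26], 1]]'

```text
time_s: 33.95
tcp_pos: [0.5335, -0.1791, 0.1937]
eef_rot: [-119.9, -24.9, -5.4]
contact_force: [0.0, 0.0, 0.5]
gripper_width: 0.0002
```

Emit:
step_arm --increments '[[[0, 0, 0], [0, 0, 0], 1], [[0, 0, 0], [0, 0, 0], 1]]'

```text
time_s: 34.15
tcp_pos: [0.5333, -0.1802, 0.1941]
eef_rot: [-119.9, -25.0, -5.5]
contact_force: [-0.5, 0.1, 0.8]
gripper_width: 0.0008
```

```bash
python3 st.py; python3 - <<'E'
from h import *
s,c=shot("wrist","w18"); T=tcpT(s); print(projw(c,T,bed2w(B,[[0,0,.064],[0,0,.048],[.064,.035,.0485],[.06,-.115,0],[.06,.155,0]])).round(1).tolist())
E
```

```text
[-40.4  30.4   3.4 -56.5 -94.8 151.8] [-0.5  0.1  0.8] [-2.83  0.91 -0.02] 0.0008 34.15
tcp in bed [ 0.0208 -0.1312  0.1217]
phi -0.32 toolz bed [ 0.004  0.865 -0.501]
[[241.5, 200.8], [254.6, 198.5], [238.6, 136.8], [373.4, 154.9], [231.9, 132.4]]
```

View pics/w18.png

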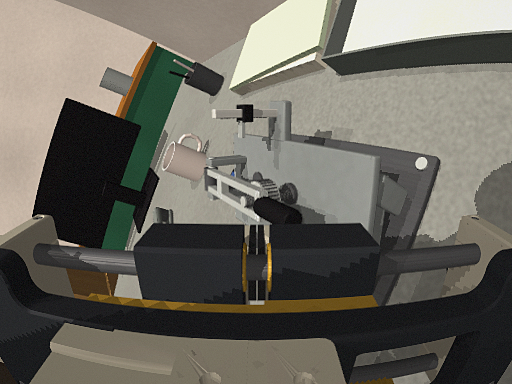

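```bash
python3 - <<'E'
from h import *
crop("w18",195,95,315,230,5);crop("w18",200,140,310,230,7)
E
```

```text
(no output)
```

View pics/w18_c200_140.png

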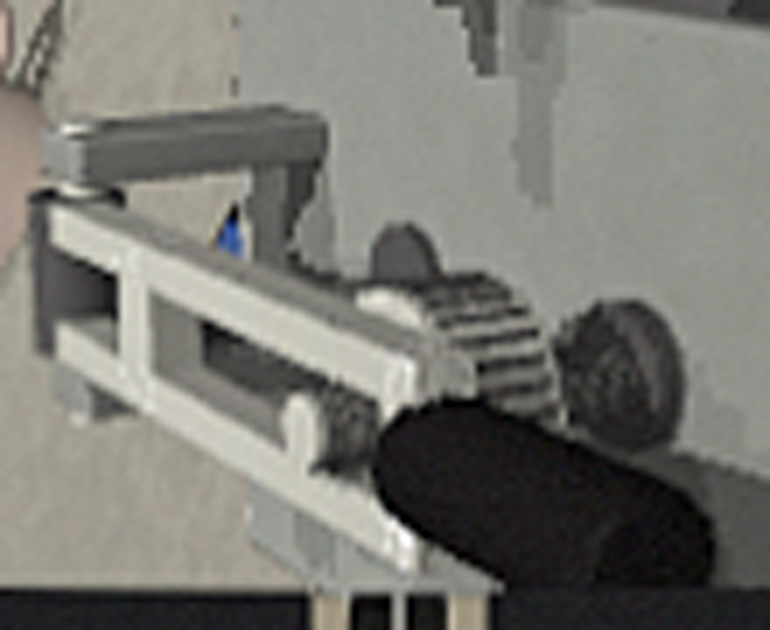

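View pics/w18_c195_95.png

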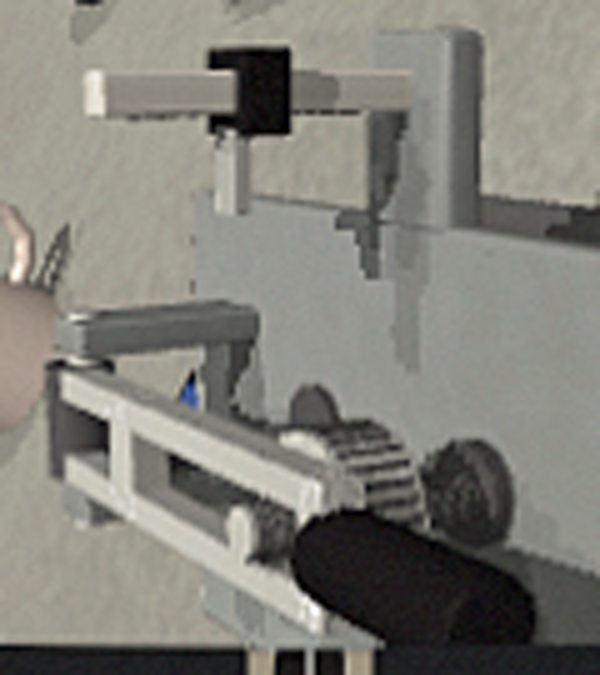

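```bash
python3 - <<'E'
from h import *
s,c=pickle.load(open("w18.pkl","rb")); T=tcpT(s)
P=lambda p:(projw(c,T,bed2w(B,p))-[200,140])*7
tip=P([[0,0,.064]])[0]; off=np.array([303,432])-tip; print("tip",tip.round(),"off",off.round(1))
t=np.radians([60,75,90,105,120,20,40])
for z in (.046,.048,.050): print(z,(P(np.c_[.02*np.cos(t),.02*np.sin(t),0*t+z])+off).round().tolist())
print("idx",[(P([[.064,.04,z],[.064,.03,z]])+off).round().tolist() for z in(.047,.049)])
for th in(-.05,-.0125,.03,.06):
    g=lambda r,h,x:[x,.12-r*np.cos(th)+h*np.sin(th),.05+r*np.sin(th)+h*np.cos(th)]
    print(th,"handle end/ start",(P([g(.1425,.005,0),g(.1975,.005,0),g(.1425,.01,.016),g(.1425,.01,-.016)])+off).round().tolist())
E
```

```text
tip [290. 425.] off [12.8  6.6]
0.046 [[352.0, 328.0], [346.0, 354.0], [345.0, 384.0], [347.0, 415.0], [353.0, 447.0], [384.0, 287.0], [365.0, 301.0]]
0.048 [[341.0, 329.0], [336.0, 356.0], [334.0, 385.0], [336.0, 417.0], [343.0, 448.0], [372.0, 289.0], [354.0, 303.0]]
0.05 [[330.0, 331.0], [325.0, 357.0], [323.0, 387.0], [326.0, 419.0], [332.0, 450.0], [361.0, 290.0], [343.0, 304.0]]
idx [[[278.0, -18.0], [306.0, -14.0]], [[267.0, -18.0], [294.0, -14.0]]]
-0.05 handle end/ start [[473.0, 455.0], [722.0, 567.0], [445.0, 354.0], [444.0, 564.0]]
-0.0125 handle end/ start [[441.0, 461.0], [675.0, 578.0], [411.0, 358.0], [412.0, 571.0]]
0.03 handle end/ start [[404.0, 467.0], [619.0, 591.0], [372.0, 363.0], [374.0, 577.0]]
0.06 handle end/ start [[377.0, 471.0], [577.0, 599.0], [344.0, 367.0], [346.0, 582.0]]
```

```bash
python3 -c "
from plant import r
s=r.get_state();print(s['contact_force'],s['qd']);print(r.close_job())"
```

```text
[-0.30084994  0.18333941 -0.13458012] [-0.03807327  0.13293487 -0.05906765 -0.04226007 -0.05225807  0.03511585]
the job is handed in; nothing more can be done
None
```

I turned the collar up about 178° (roughly 7.9 mm), laid the lever down on it and handed the job in at 34 s. `close_job` reports no verdict.

- **Collar height:** the last side view puts the collar's top face at about 48.2 mm and the index arm's top at about 48.8 mm along the rod. The collar is therefore some 0.6 mm low by that view, against a limit of 2.5 mm. One earlier fit put it 1.3 mm low, still within the limit, so I did not turn it further.
- **Lever:** the first attempt, gripping the handle at 8 N, slipped partway down. I let go and pushed the handle down with closed fingertips instead. I felt contact where I expected it and pressed with about 10 N at the handle, which I work out at 13–14 N on the collar. The lever now reads about -0.015 rad, rests on the collar with no visible gap, and has the rod through its gap.
- **Surroundings:** at hand-in the arm was clear, with about 0 N on the tool. The index arm showed no shift, and the bystanders I could see looked unmoved. I did not measure each bystander separately.

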